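# Set the stop collar and shut a tub behind the folding gate

### The arm

A 6-joint arm with a two-finger parallel gripper is mounted at the origin on a cart in front of the work surface, level with it; the furniture and walls round the work are solid. World frame = base frame: x ahead of the robot, y to its left, z up, the work surface at z = 0. Lengths are in m, angles in rad, forces in N, time in s.
With the tool pointing down it reaches from about 0.35 to 0.775 m from the base axis. Payload 7.3 kg.
Tool frame: the origin (TCP) lies at the very end of the fingers, on their centre line; the grasp point (between the pads) lies 19 mm behind it; z points along the fingers, y is the direction in which the jaws open and shut (so a half turn about z gives the same grasp; the last joint's range is limited). The gripper opens to 92 mm and grips with 3 to 60 N. Pads are 19 mm wide; open, the fingers measure 130 mm over their backs; the gripper's body (75 mm by 190 mm) begins 47 mm behind the grasp point.
Start: joints at [0.984, 0.342, 1.524, -0, 1.275, -0.146], TCP at [0.224, 0.475, 0.227] pointing down, gripper open.
Joint ranges: [-2.53, 2.53], [-0.77, 2.02], [0.04, 2.7], [-1, 4.14], [0.28, 2.66], [-3.11, 3.11]. Speed limits (rad/s): [2.57, 2.57, 3.14, 3.14, 3.14, 3.14].

### API

Orientations are given as [roll, pitch, yaw] about the fixed x, y, z axes, in that order (R = Rz(yaw) Ry(pitch) Rx(roll)).
In Python, from cell import monitor, eyes, order gives the robot as it stands. The module is installed in compiled form; this text tells all that it offers.
- The arm moves only by the tool carry_out, never from a script. Its argument "targets" is a list of rows, each a list of 2 entries, a list of its own where there are three numbers: the shift along the tool's x, y, z in m, then the turn about the tool's z in rad. In form: [[[dx, dy, dz], twist], ...]. A call has 1 to 10 rows; each row shifts and turns the pose as measured when the row begins, along the tool's axes as they then stand; what a row does not reach is not made up. A row lasts 1/8 s, in which the tool goes at most 62.5 mm and 10.7 degrees, less where a joint would pass 70% of its speed; a pose out of reach is approached as far as the arm can. A call is refused whole if a number of a shift passes 0.0625 or a number of a turn 0.188, either way. A call with a gripper value outside its range is refused whole. "fingers" is the closure, from 0 (fully open) to 1 (shut), set as the call begins (left out, the last holds). The fingers move at their own pace and stop on an object; "grip_force" is the grip in N (left out, the last holds). Time passes only in rows, so rows that do not move let the fingers close. It gives the time, the measured TCP pose, the force and the opening at its end, in the units of the state.
- monitor.observe(): the state, without advancing time (a new reading comes with each control period).
- eyes.read_camera(name): name is "scene" or "top" or "wrist"; returns the picture (400x640x3 uint8, red, green, blue); there is no depth.
- eyes.camera_info(name): a dict with "K" (3x3 intrinsics, pixels), "rvec" (rotation vector, rad) and "tvec" (3), from world to camera coordinates, as OpenCV has them. Camera axes: x right, y down, z forward; pixel columns grow to the right and rows downward; lengths in m; the calibration is good to about 2 mm. A picture is of the moment at which its call begins: read the wrist's pose just before it. camera_info takes no time and is no camera call; for the wrist camera it gives the pose at the moment of the call.
- order.hand_in(): hands the job in, once; it reports no verdict.
The state is a dict: "time": time; "qpos": joint angles; "qvel": joint speeds; "joint_efforts": joint torques, N m; "tool_pos": TCP position; "tool_rot": TCP orientation; "contact_force": force on the tool from outside, world axes, zero at the start; "torque": the same for the moment, N m; "opening": finger opening in m.
Only numpy, scipy, OpenCV 4.12 (cv2) and the standard library are available. Lean on these libraries where they do the work, as an engineer would, in place of code of your own. Each camera call takes 0.05 s, during which the arm holds its last target.

### The job

Set up the stop fence for the round tub. First slide the black collar along the bar until its centre is level with the pointed white tag behind the bar and let go of it; then push the round tub along the worktop until it rests against both the fence and the collar's stop paddle, without shifting the collar. Then fold the gate shut round the tub, first the inner arm fully home so that it stands square to the fence, then the outer arm fully home so that it runs across the front of the tub, and leave the square tub that stands in front of the fence where it is.

Things in the scene. Friction and masses are not known exactly. Their poses are not given: they have to be found in the camera images.
- fence: stop fence fixed to the worktop: round steel bar (18 mm thick, axis 85 mm up) between grey posts 104 mm high, over a fence plate that reaches 64 mm up. Origin on the worktop under the bar's axis; y runs along the bar (posts at y = -230 and +155 mm), -x points to the robot's side, z up. The tub rests against the plate's face at x = -10 mm. Turned up to 0.12 rad from the world axes
- collar_grip (a point): centre of the grip tab on the black collar, straight above the bar's axis, 133 mm above the worktop. Tab: 30 mm across the bar, 24 mm along it, flat sides from 105 to 155 mm above the worktop; below it the collar is 28 mm long. It slides only along the bar, with about 5 N of friction, and stays where it is left. Its travel ends 130 mm to the -y and 125 mm to the +y side of the fence's origin
- paddle_centre (a point): centre of the steel stop paddle fixed to the collar: an upright plate 12 mm thick along the bar (so its face for the tub is 6 mm to the -y side of this point), reaching from 20 to 102 mm in front of the bar's axis and from 22 to 86 mm above the worktop. Same y in the fence's frame as collar_grip
- tag_tip (a point): tip of the pointed white tag (18 mm wide), 100 mm above the worktop, 52 mm behind the bar's axis, on the tag's centre line. The collar is at the mark when collar_grip and tag_tip have the same y in the fence's frame. The tag cannot move
- tub_centre (a point): centre, half-way up (30 mm), of the round lidded tub, 98 mm in diameter at its lid, 61 mm high, 0.2 to 0.45 kg, on the worktop in front of the fence, to the -y side of the paddle. Too wide to grip: push it. Touching both fence and paddle, its centre is 59 mm in front of the bar's axis and 55 mm to the -y side of collar_grip, in the fence's frame
- inner_knob (a point): grip point of the upright round knob of the gate's inner arm, 18 mm in diameter, 80 mm above the worktop (the knob goes from 50 to 98 mm). It lies 75 mm from inner_pivot along the arm and travels on an arc about it. The arms are 10 mm thick bars 22 to 44 mm above the worktop
- inner_pivot (a point): point on the upright axis of the inner arm, 80 mm above the worktop, at x = -20, y = -230 mm in the fence's frame. Fixed
- gate_inner (a joint): angle of the inner arm, turning in the horizontal plane: 0 = home against its end stop, pointing to the fence's -x, square to the fence; positive = swung open towards the fence's -y side, counterclockwise from above (1.57 would point along -y; it opens to 1.3). About 0.06 N m of friction; stays where it is left
- outer_knob (a point): grip point of the upright round knob of the gate's outer arm, same knob, 80 mm above the worktop, 80 mm from outer_pivot along the arm (the arm is 186 mm long)
- outer_pivot (a point): point on the upright axis that joins the outer arm to the inner arm's end, 80 mm above the worktop, 115 mm from inner_pivot
- gate_outer (a joint): angle of the outer arm against the inner arm: 0 = home against its end stop, square to the inner arm (with the inner arm home it then points along the fence's +y, across the tub's front); 1.57 would be in line with the inner arm. Positive = open, counterclockwise from above, up to 1.5. About 0.04 N m of friction; stays where it is left
- square_tub_left: square tub, 105 x 118 mm and 60 mm high, in front of the fence's left end; to be left alone. Origin at the centre of its underside
Not all that is in view belongs to the job. What is shaped like the part that bears tub_centre but green or purple is not meant.

How it is judged:
By the outcome, as a careful person would: the job done as asked, in the order asked, and still so for the second after the job is handed in, with the robot touching nothing.
It also fails if it takes over 72 s, if anything falls off the work surface, if the arm or the gripper's body presses on something with over 40 N, if the wrist force passes 120 N, or if a joint passes its speed limit or range.

## Working session

There is one attempt and no reset: what is moved stays moved. The work goes in short steps, Python scripts to look and compute and a tool call to move; the robot and the scene stay as the last step left them, time stands still between calls to the robot, and variables do not carry over. Pictures are saved under pics/ and viewed, and the job is handed in when it is done.

Besides the shell and the picture viewer there is one more tool, called after "Emit:" as name(argument=value, ...), one argument or row to a line, values as JSON. carry_out: Moves the arm, as the interface text tells. Its arguments: {"type":"object","properties":{"targets":{"type":"array","items":{"type":"array"}},"fingers":{"type":"number"},"grip_force":{"type":"number"}},"required":["targets"]}

```bash
mkdir -p pics
cat > h.py <<'E'
import numpy as np,cv2
from cell import monitor,eyes,order
def snap(n,f):
    im=eyes.read_camera(n); cv2.imwrite('pics/'+f,im[:,:,::-1]); return im
def cam(n):
    c=eyes.camera_info(n);K=np.array(c['K'],float);R=cv2.Rodrigues(np.array(c['rvec'],float))[0];t=np.array(c['tvec'],float).ravel()
    return K,R,t
def ray(n,u,v,c=None):
    K,R,t=c or cam(n); d=R.T@np.linalg.inv(K)@np.array([u,v,1.]); return -R.T@t,d
def onz(n,u,v,z,c=None):
    o,d=ray(n,u,v,c); return o+d*(z-o[2])/d[2]
def proj(n,p,c=None):
    K,R,t=c or cam(n); q=K@(R@np.array(p,float)+t); return q[:2]/q[2]
def tri(a,b):
    (o1,d1),(o2,d2)=a,b
    s=np.linalg.lstsq(np.c_[d1,-d2],o2-o1,rcond=None)[0]
    p,q=o1+s[0]*d1,o2+s[1]*d2
    return (p+q)/2,np.linalg.norm(p-q)
E
python3 - <<'E'
from h import *
np.set_printoptions(precision=4,suppress=True)
s=monitor.observe();print(s)
for n in['scene','top','wrist']:
    snap(n,n+'0.png');K,R,t=cam(n);print(n,K.tolist(),-R.T@t,R[2])
E
```

```text
{'time': 0.0, 'qpos': array([ 0.984 ,  0.3427,  1.525 ,  0.    ,  1.2754, -0.146 ]), 'qvel': array([ 0.0015, -0.0007,  0.0009,  0.0015,  0.001 , -0.0005]), 'joint_efforts': array([ -0.0016, -43.122 , -24.4225,   0.0717,   0.0557,  -0.0001]), 'tool_pos': array([0.2237, 0.4745, 0.2261]), 'tool_rot': array([-3.1402, -0.0002,  2.7008]), 'contact_force': array([-0.6725,  0.1064, -0.7977]), 'torque': array([ 0.0092, -0.0599,  0.0161]), 'opening': 0.09140105784357619}
scene [[488.7640835226402, 0.0, 321.4673297772349], [0.0, 488.7640835226402, 211.5160245511145], [0.0, 0.0, 1.0]] [-0.1518 -0.5316  0.9037] [ 0.6233  0.3524 -0.698 ]
top [[493.74210131932904, 0.0, 325.80823106578697], [0.0, 493.74210131932904, 195.71344412629605], [0.0, 0.0, 1.0]] [ 0.5064 -0.0852  1.5259] [ 0.0516 -0.0046 -0.9987]
wrist [[350.52571077786223, 0.0, 319.41342444954745], [0.0, 350.52571077786223, 196.76402410530747], [0.0, 0.0, 1.0]] [0.1472 0.5111 0.3834] [ 0.2788 -0.1339 -0.951 ]
```

View pics/scene0.png

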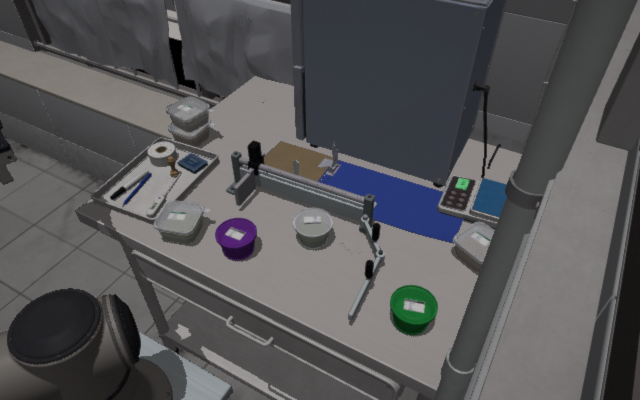

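View pics/top0.png

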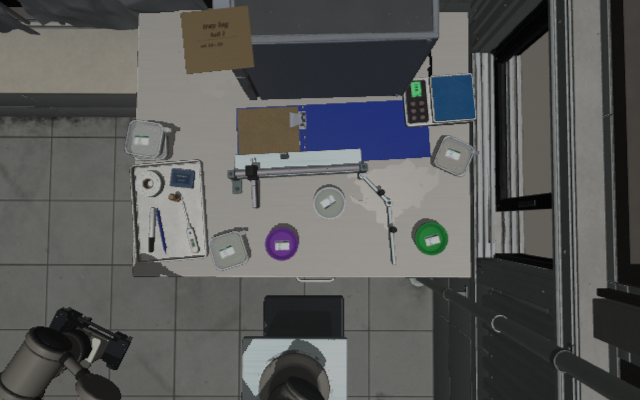

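View pics/wrist0.png

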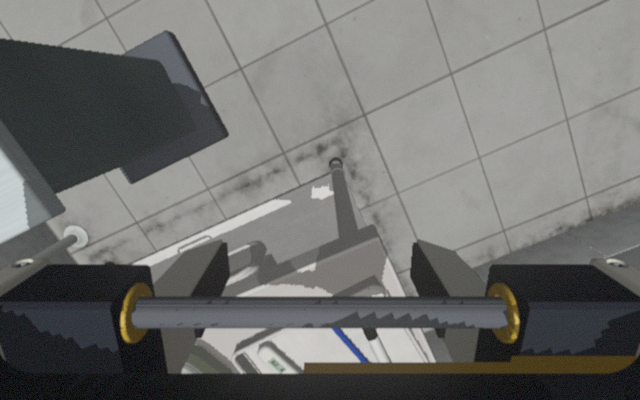

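White round tub at top (329,202)/scene (313,227). The purple (282,242) and green (430,237) tubs are decoys. The square tub to leave is at top (229,250). I'll look at close crops next.

Run:
```python
import cv2
a=cv2.imread('pics/top0.png');cv2.imwrite('pics/ct.png',cv2.resize(a[140:280,215:415],None,fx=4,fy=4,interpolation=cv2.INTER_CUBIC))
a=cv2.imread('pics/scene0.png');cv2.imwrite('pics/cs.png',cv2.resize(a[130:330,220:400],None,fx=4,fy=3,interpolation=cv2.INTER_CUBIC)[:600])
```

```text
(no output)
```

View pics/ct.png

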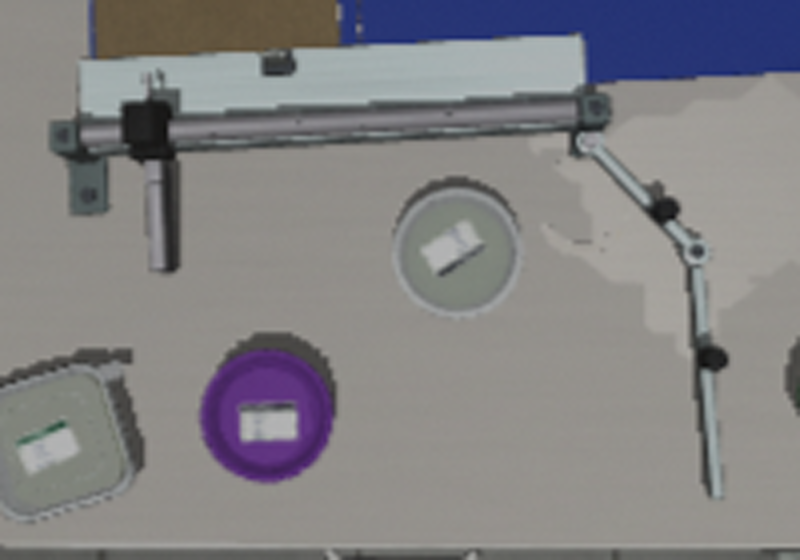

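View pics/cs.png

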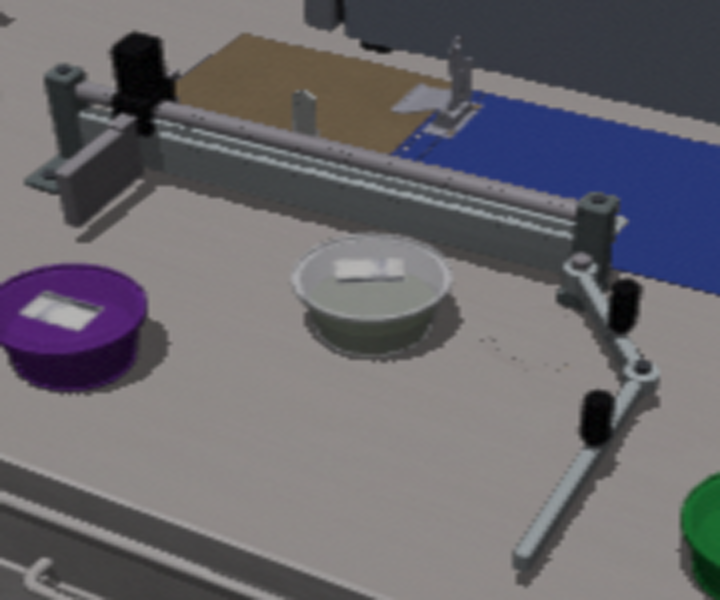

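Tag in scene at about (295,160). Collar and paddle at the left end, top (252,172). Gate on the right, with knobs at top (381,192) and (393,229). Now measuring.

```bash
cat >> h.py <<'E'
np.set_printoptions(precision=4,suppress=True)
def blobs(im,f,roi,minA=15):
    m=np.zeros(im.shape[:2],np.uint8);x0,y0,x1,y1=roi
    m[y0:y1,x0:x1]=f(im[y0:y1,x0:x1].astype(int)).astype(np.uint8)
    n,l,st,c=cv2.connectedComponentsWithStats(m)
    return [(st[i].tolist(),c[i]) for i in range(1,n) if st[i][4]>=minA],l
E
python3 - <<'E'
from h import *
T=cv2.imread('pics/top0.png')[:,:,::-1];S=cv2.imread('pics/scene0.png')[:,:,::-1]
dark=lambda a:(a.max(2)<45)
print('top dark',blobs(T,dark,(235,150,410,240))[0])
print('scene dark',blobs(S,dark,(240,135,400,300))[0])
pR=onz('top',363.75,167,.104);pL=onz('top',231.25,173.75,.104)
print('posts',pR,pL,np.linalg.norm(pR-pL))
y=(pL-pR)[:2];y/=np.linalg.norm(y);x=np.array([y[1],-y[0]])
O=pR[:2]+y*.230
print('O',O,'yaw',np.arctan2(-y[0],y[1]))
F=lambda p:np.array([(np.array(p)[:2]-O)@x,(np.array(p)[:2]-O)@y])
def W(a,b,z):return np.r_[O+x*a+y*b,z]
for nm,a,b,z in [('ipiv',-.02,-.23,.08),('postR',0,-.23,.104),('postL',0,.155,.104)]:
    print(nm,W(a,b,z),proj('top',W(a,b,z)),proj('scene',W(a,b,z)))
# tag: scene ray intersects plane x=.052 and z=.1
o,d=ray('scene',295,160)
p=onz('scene',295,160,.1);print('tag z=.1',p,F(p), proj('top',p))
c=(o[:2]-O)@x;s=(.052-c)/(d[:2]@x);p=o+s*d;print('tag x=.052',p,F(p),proj('top',p))
p=onz('top',252,171.5,.155);print('collar top',F(p))
g=onz('top',329.3,203,.061);print('tub',g,F(g))
for nm,u,v in[('k1',215+665/4,140+208/4),('k2',215+713/4,140+358/4)]:
    p=onz('top',u,v,.098);print(nm,p,F(p))
for nm,u,v in[('opiv',215+695/4,140+250/4),('tip',215+715/4,140+495/4)]:
    p=onz('top',u,v,.044);print(nm,p,F(p))
E
```

```text
top dark [([246, 165, 13, 15, 158], array([251.6772, 172.2025])), ([256, 181, 3, 27, 35], array([256.7429, 192.9429])), ([377, 190, 7, 6, 29], array([380.4483, 192.2759])), ([389, 227, 8, 5, 32], array([392.1562, 229.1562]))]
scene dark [([247, 141, 17, 42, 377], array([254.5809, 157.9072])), ([240, 184, 15, 19, 66], array([246.0606, 192.9091])), ([364, 200, 10, 26, 95], array([369.2947, 209.7579])), ([372, 223, 8, 18, 110], array([375.3909, 231.6727])), ([240, 241, 14, 18, 129], array([246.0853, 250.0078])), ([365, 261, 8, 18, 120], array([368.8833, 269.4417]))]
posts [ 0.6636 -0.2012  0.104 ] [0.642  0.1815 0.104 ] 0.3833380236267961
O [0.6506 0.0284] yaw 0.05649069028508518
ipiv [ 0.6436 -0.2024  0.08  ] [363.4613 174.6601] [364.6555 208.8206]
postR [ 0.6636 -0.2012  0.104 ] [363.75 167.  ] [368.4606 196.5393]
postL [0.6419 0.1832 0.104 ] [230.6744 173.7793] [234.7502 153.3383]
tag z=.1 [0.7011 0.031  0.1   ] [ 0.0505 -0.0003] [283.6916 153.8626]
tag x=.052 [0.7025 0.0319 0.0987] [0.052  0.0006] [283.4137 153.4424]
collar top [-0.0021  0.0861]
tub [ 0.5605 -0.1025  0.061 ] [-0.0974 -0.1256]
k1 [ 0.5918 -0.2525  0.098 ] [-0.0746 -0.2772]
k2 [ 0.4835 -0.2871  0.098 ] [-0.1847 -0.3056]
opiv [ 0.5635 -0.2814  0.044 ] [-0.1045 -0.3044]
tip [ 0.3806 -0.296   0.044 ] [-0.2879 -0.3086]
```

Run:
```python
import cv2
a=cv2.imread('pics/scene0.png');cv2.imwrite('pics/cs2.png',cv2.resize(a[135:200,230:310],None,fx=9,fy=9,interpolation=cv2.INTER_NEAREST))
```

```text
(no output)
```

View pics/cs2.png

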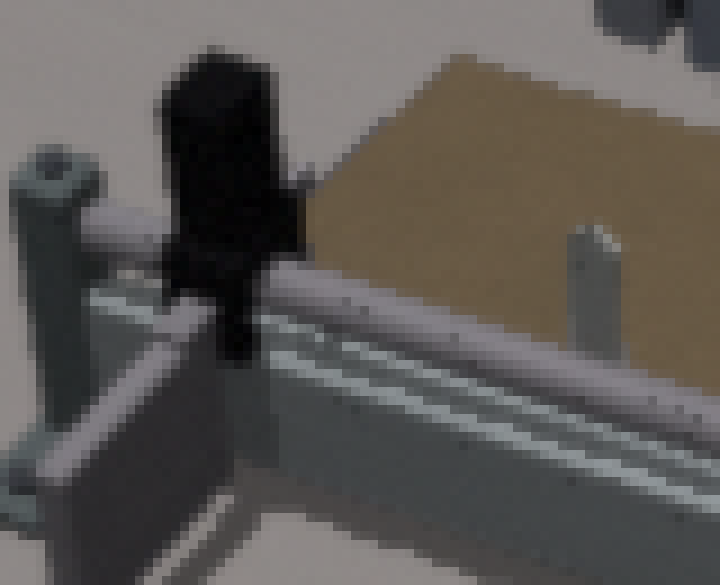

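Before the first reach, these are what could be mistaken for the targets:
- **Tub:** white round at top (329,202), purple (282,242), green (430,237). I choose the white one.
- **Tag:** pointed tag at scene (296,160), and something small behind the collar at (263,155). I'll check these two close up.
- **Knobs:** inner at top (381,192), outer at (393,229).

I'll turn the tool so its camera looks over the fence, then refine the measurements.

```bash
cat >> h.py <<'E'
O=np.array([.6506,.0284]);YAW=.0565
def W(a,b,z=0):
    c,s=np.cos(YAW),np.sin(YAW);return np.r_[O[0]+c*a-s*b,O[1]+s*a+c*b,z]
def F(p):
    c,s=np.cos(YAW),np.sin(YAW);d=np.array(p)[:2]-O;return np.array([c*d[0]+s*d[1],-s*d[0]+c*d[1]])
def rows(target,yaw,n=None,step=.05,tw=.18):
    s=monitor.observe();p=np.array(s['tool_pos']);y=s['tool_rot'][2]
    dy=yaw-y
    d=np.array(target)-p
    n=n or int(max(np.ceil(np.linalg.norm(d)/step),np.ceil(abs(dy)/tw),1))
    out=[]
    for i in range(n):
        yy=y+dy*i/n;dd=d/n
        tx=np.array([np.cos(yy),np.sin(yy),0]);ty=np.array([np.sin(yy),-np.cos(yy),0])
        out.append([[round(float(dd@tx),4),round(float(dd@ty),4),round(float(-dd[2]),4)],round(-dy/n,3)])
    print(len(out),str(out).replace(' ',''))
E
python3 - <<'E'
from h import *
rows(W(-.07,.04,.27),.056)
E
```

```text
15 [[[-0.0331,-0.0146,-0.0029],np.float64(0.176)],[[-0.0351,-0.0086,-0.0029],np.float64(0.176)],[[-0.0361,-0.0023,-0.0029],np.float64(0.176)],[[-0.0359,0.004,-0.0029],np.float64(0.176)],[[-0.0347,0.0103,-0.0029],np.float64(0.176)],[[-0.0323,0.0162,-0.0029],np.float64(0.176)],[[-0.029,0.0216,-0.0029],np.float64(0.176)],[[-0.0247,0.0264,-0.0029],np.float64(0.176)],[[-0.0197,0.0303,-0.0029],np.float64(0.176)],[[-0.0141,0.0333,-0.0029],np.float64(0.176)],[[-0.0081,0.0352,-0.0029],np.float64(0.176)],[[-0.0017,0.0361,-0.0029],np.float64(0.176)],[[0.0046,0.0359,-0.0029],np.float64(0.176)],[[0.0108,0.0345,-0.0029],np.float64(0.176)],[[0.0167,0.0321,-0.0029],np.float64(0.176)]]
```

Emit:
carry_out(
  targets=[
    [[-0.033, -0.015, -0.003], 0.176],
    [[-0.035, -0.009, -0.003], 0.176],
    [[-0.036, -0.002, -0.003], 0.176],
    [[-0.036, 0.004, -0.003], 0.176],
    [[-0.035, 0.01, -0.003], 0.176],
    [[-0.032, 0.016, -0.003], 0.176],
    [[-0.029, 0.022, -0.003], 0.176],
    [[-0.025, 0.026, -0.003], 0.176],
  ],
)

```text
time: 1.15
tool_pos: [0.4116, 0.2462, 0.2487]
tool_rot: [-3.139, 0.005, 1.252]
contact_force: [0.1, 0.1, 0.1]
opening: 0.0918
```

Run:
```python
from h import *
s=monitor.observe();print(s['time'],s['tool_pos'],s['tool_rot'])
rows(W(-.07,.04,.27),.056)
```

```text
1.15 [0.4116 0.2462 0.2487] [-3.1386  0.0048  1.2524]
7 [[[-0.0172,0.0308,-0.003],np.float64(0.171)],[[-0.0117,0.0332,-0.003],np.float64(0.171)],[[-0.0059,0.0348,-0.003],np.float64(0.171)],[[0.0001,0.0352,-0.003],np.float64(0.171)],[[0.0061,0.0347,-0.003],np.float64(0.171)],[[0.0119,0.0332,-0.003],np.float64(0.171)],[[0.0174,0.0307,-0.003],np.float64(0.171)]]
```

Emit:
carry_out(
  targets=[
    [[-0.017, 0.031, -0.003], 0.171],
    [[-0.012, 0.033, -0.003], 0.171],
    [[-0.006, 0.035, -0.003], 0.171],
    [[0, 0.035, -0.003], 0.171],
    [[0.006, 0.035, -0.003], 0.171],
    [[0.012, 0.033, -0.003], 0.171],
    [[0.017, 0.031, -0.003], 0.171],
    [[0, 0, 0], 0],
  ],
)

```text
time: 2.15
tool_pos: [0.5796, 0.0518, 0.2674]
tool_rot: [3.138, 0.009, 0.01]
contact_force: [-0.0, 0.5, -0.1]
opening: 0.0915
```

Run:
```python
from h import *
s=monitor.observe();print(s['time'],s['tool_pos'],s['tool_rot'],np.abs(s['qvel']).max())
snap('wrist','w1.png')
c=cam('wrist');np.savez('w1.npz',K=c[0],R=c[1],t=c[2])
for a,b,z in [(.052,0,.1),(0,.086,.155)]:print(proj('wrist',W(a,b,z)))
```

```text
2.15 [0.5796 0.0518 0.2674] [3.1379 0.0092 0.0102] 0.03207767488211492
[346.5253  30.9874]
[237.6722 103.9579]
```

View pics/w1.png

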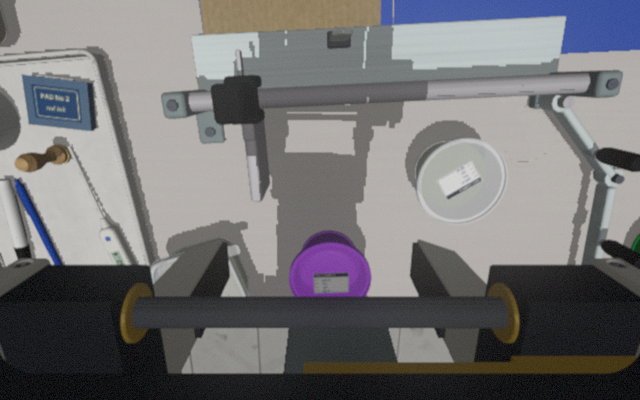

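Run:
```python
import cv2
a=cv2.imread('pics/w1.png');cv2.imwrite('pics/w1c.png',cv2.resize(a[15:135,160:380],None,fx=3.6,fy=3.6,interpolation=cv2.INTER_CUBIC))
```

```text
(no output)
```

View pics/w1c.png

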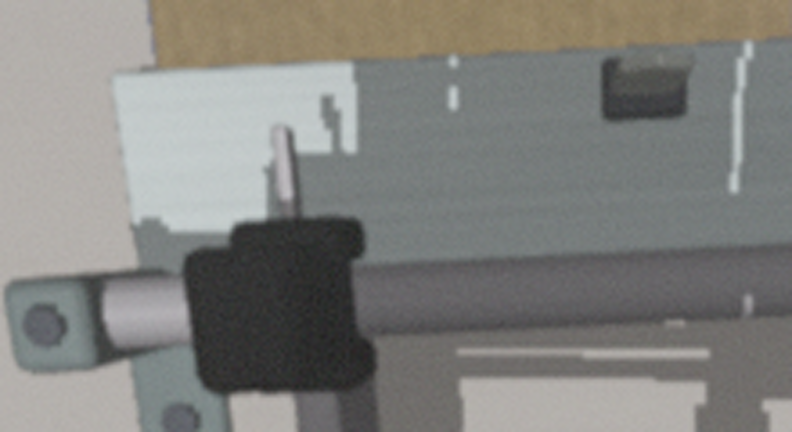

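Run:
```python
from h import *
d=np.load('w1.npz');c=(d['K'],d['R'],d['t'])
R=onz('wrist',603,83,.104,c);L=onz('wrist',173,104.5,.104,c)
print(R,L,np.linalg.norm(R-L),'F',F(R),F(L),'yaw',np.arctan2(-(L-R)[0],(L-R)[1]))
a=ray('wrist',342,29,c);b=ray('scene',295.8,160)
p,g=tri(a,b);print('tag',p,g,F(p))
p=onz('wrist',342,29,.1,c);print(F(p))
p=onz('top',285,155,.1);print('top',F(p))
w=cv2.imread('pics/w1.png')[:,:,::-1]
bl,l=blobs(w,lambda a:a.max(2)<48,(200,60,290,140));print(bl)
k=onz('wrist',160+260/3.6,15+305/3.6,.105,c);print('collar',F(k))
t=onz('wrist',461,179,.061,c);print('tub',F(t))
# collar tab top: tri scene/wrist
```

```text
[ 0.6639 -0.1931  0.104 ] [0.641  0.1826 0.104 ] 0.3764104850085759 F [ 0.0007 -0.2219] [-0.0009  0.1545] yaw 0.06085706383122308
tag [0.7057 0.0335 0.0954] 0.0035256841959861794 [0.0553 0.002 ]
[0.0537 0.0038]
top [ 0.0471 -0.0039]
[([250, 77, 10, 11, 40], array([255.825,  80.9  ])), ([236, 82, 27, 41, 481], array([249.6258, 104.9023]))]
collar [0.0009 0.1016]
tub [-0.0938 -0.1234]
```

Run:
```python
from h import *
d=np.load('w1.npz');c=(d['K'],d['R'],d['t'])
for n,cc,f in [('top',None,'top0.png'),('scene',None,'scene0.png'),('wrist',c,'w1.png')]:
    im=cv2.imread('pics/'+f)
    k=6;u0,v0=[int(t) for t in proj(n,W(0,.09,.12),cc)-[50,40]];u0=max(u0,0);v0=max(v0,0)
    z=cv2.resize(im[v0:v0+80,u0:u0+110],None,fx=k,fy=k,interpolation=cv2.INTER_NEAREST)
    for y,col in[(.086,(0,0,255)),(.095,(0,255,0)),(.102,(255,0,0))]:
      for zz in(.155,.105):
        P=[proj(n,W(a,y+b,zz),cc) for a,b in[(-.015,-.012),(.015,-.012),(.015,.012),(-.015,.012)]]
        P=((np.array(P)-[u0-.5,v0-.5])*k).astype(int);cv2.polylines(z,[P],True,col,1)
    cv2.imwrite('pics/ov_'+n+'.png',z[:480,:660])
a=[cv2.imread('pics/ov_%s.png'%n) for n in('top','scene','wrist')]
m=np.hstack([cv2.resize(x,(400,290)) for x in a[:2]]);m=np.vstack([m,cv2.resize(a[2],(400,290)).repeat(1,0) if 0 else np.hstack([cv2.resize(a[2],(400,290)),np.zeros((290,400,3),np.uint8)])])
cv2.imwrite('pics/ov.png',m)
```

```text
(no output)
```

View pics/ov.png

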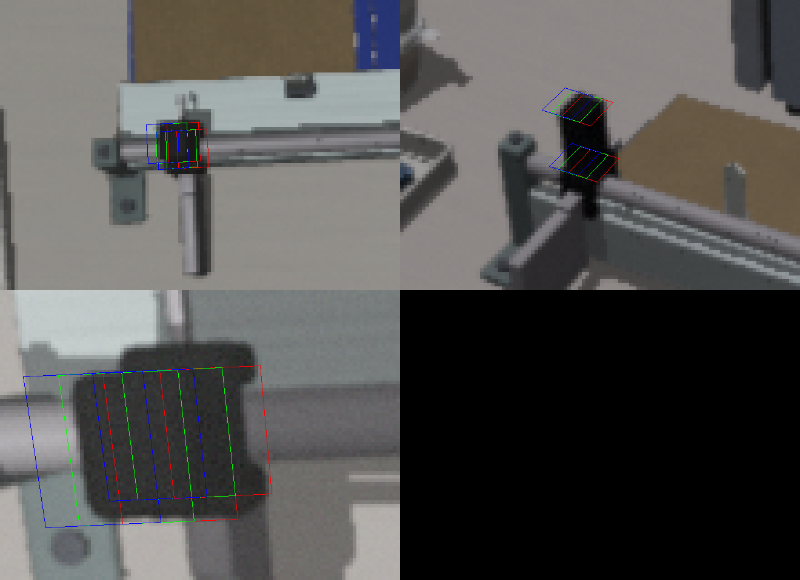

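Run:
```python
from h import *
rows(W(0,.092,.20),.0585,n=4)
```

```text
4 [[[0.0169,-0.0166,0.0168],np.float64(-0.011)],[[0.0171,-0.0164,0.0168],np.float64(-0.011)],[[0.0172,-0.0162,0.0168],np.float64(-0.011)],[[0.0174,-0.016,0.0168],np.float64(-0.011)]]
```

Emit:
carry_out(
  targets=[
    [[0.017, -0.0165, 0.017], -0.012],
    [[0.017, -0.0165, 0.017], -0.012],
    [[0.017, -0.0165, 0.017], -0.012],
    [[0.017, -0.016, 0.017], -0.012],
    [[0, 0, 0], 0],
  ],
  fingers=0.45,
  grip_force=15,
)

```text
time: 2.82
tool_pos: [0.6413, 0.1273, 0.1965]
tool_rot: [3.14, 0.013, 0.076]
contact_force: [0.5, -1.0, -0.2]
opening: 0.0512
```

Run:
```python
from h import *
s=monitor.observe();print(s['time'],s['tool_pos'],s['tool_rot'],s['opening'],F(s['tool_pos']))
rows(W(0,.092,.116),.0585,n=4)
snap('wrist','w2.png');snap('scene','s2.png')
c=cam('wrist');np.savez('w2.npz',K=c[0],R=c[1],t=c[2])
```

```text
2.825 [0.6413 0.1273 0.1965] [3.1405 0.0133 0.0761] 0.05123891303559915 [-0.0037  0.0993]
4 [[[0.0009,0.0018,0.0201],np.float64(0.004)],[[0.0009,0.0018,0.0201],np.float64(0.004)],[[0.0009,0.0018,0.0201],np.float64(0.004)],[[0.0009,0.0018,0.0201],np.float64(0.004)]]
```

View pics/w2.png

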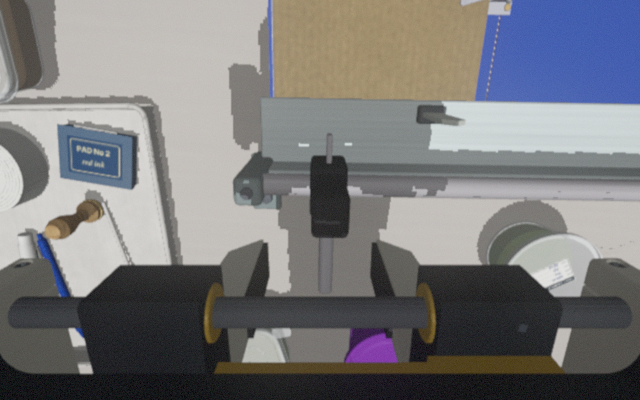

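View pics/s2.png

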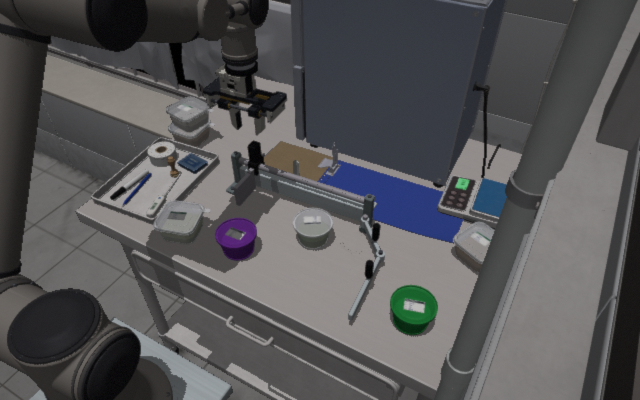

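Run:
```python
from h import *
d=np.load('w2.npz');c=(d['K'],d['R'],d['t'])
print('cam',-c[1].T@c[2])
p,g=tri(ray('wrist',463,121,c),ray('scene',295.8,160));print('tag',p,g,F(p))
print(F(onz('wrist',463,121,.1,c)))
print('tab',F(onz('wrist',329,168,.155,c)),'post',F(onz('wrist',248,191,.104,c)))
a=cv2.imread('pics/w2.png');cv2.imwrite('pics/w2c.png',cv2.resize(a[90:210,230:480],None,fx=3.2,fy=3.2,interpolation=cv2.INTER_CUBIC))
```

```text
cam [0.7273 0.1329 0.355 ]
tag [0.7047 0.0287 0.0992] 0.0036508441051237685 [ 0.054  -0.0027]
[ 0.0552 -0.0039]
tab [0.0327 0.0931] post [0.0013 0.1517]
```

View pics/w2c.png

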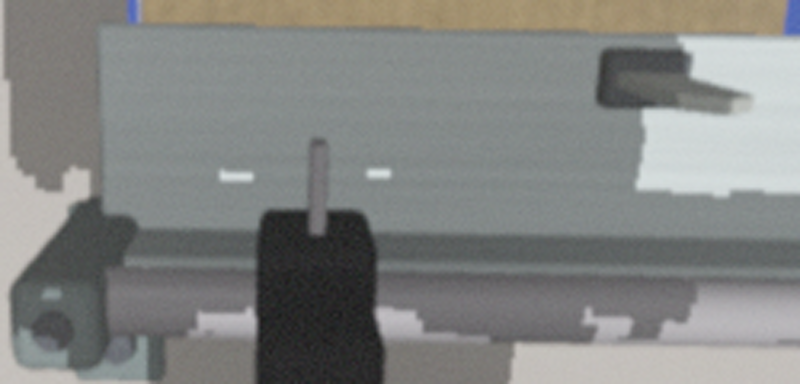

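Emit:
carry_out(
  targets=[
    [[0.001, 0.0018, 0.02], 0.004],
    [[0.001, 0.0018, 0.02], 0.004],
    [[0.001, 0.0018, 0.02], 0.004],
    [[0.001, 0.0018, 0.018], 0.004],
    [[0, 0, 0], 0],
  ],
)

```text
time: 3.55
tool_pos: [0.645, 0.1162, 0.1269]
tool_rot: [3.139, 0.001, 0.058]
contact_force: [0.8, -0.1, -0.4]
opening: 0.0504
```

Run:
```python
from h import *
s=monitor.observe();print(s['time'],s['tool_pos'],s['tool_rot'],s['opening'],F(s['tool_pos']),s['contact_force'])
rows(W(0,.092,.115),.0585,n=1)
```

```text
3.55 [0.645  0.1162 0.1269] [3.1391 0.0008 0.0578] 0.05037766043910042 [-0.0007  0.088 ] [ 0.799  -0.0815 -0.4252]
1 [[[0.0007,-0.004,0.0119],np.float64(-0.001)]]
```

Emit:
carry_out(
  targets=[
    [[0.0005, -0.004, 0.012], 0],
    [[0, 0, 0.001], 0],
    [[0, 0, 0], 0],
  ],
)

```text
time: 3.92
tool_pos: [0.6461, 0.1204, 0.1165]
tool_rot: [3.139, -0.004, 0.058]
contact_force: [0.8, 0.8, 1.0]
opening: 0.0505
```

Emit:
carry_out(
  targets=[
    [[0, 0, 0], 0],
    [[0, 0, 0], 0],
    [[0, 0, 0], 0],
    [[0, 0, 0], 0],
    [[0, 0, 0], 0],
    [[0, 0, 0], 0],
  ],
  fingers=1,
  grip_force=20,
)

```text
time: 4.68
tool_pos: [0.6465, 0.1207, 0.1173]
tool_rot: [3.14, -0.005, 0.058]
contact_force: [-0.8, 0.3, 0.2]
opening: 0.0239
```

Run:
```python
from h import *
s=monitor.observe();print(s['time'],s['tool_pos'],s['tool_rot'],s['opening'],F(s['tool_pos']),s['contact_force'])
snap('wrist','w3.png')
c=cam('wrist');np.savez('w3.npz',K=c[0],R=c[1],t=c[2])
```

```text
4.675 [0.6465 0.1207 0.1173] [ 3.1397 -0.0052  0.058 ] 0.023905493756294572 [0.0011 0.0924] [-0.84    0.3339  0.2041]
```

View pics/w3.png

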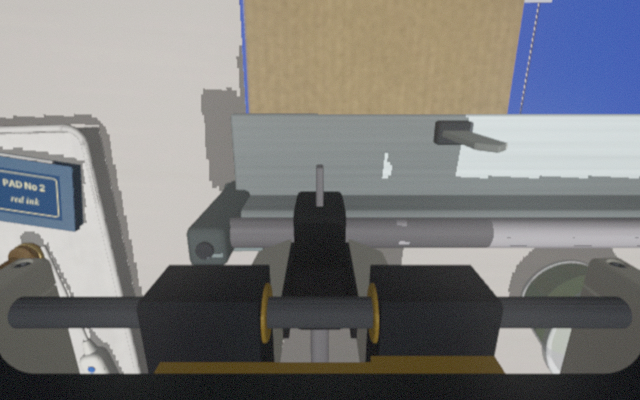

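Tab gripped (opening 23.9 mm against the 24 mm given). Sliding about 85 mm first, then looking.

Emit:
carry_out(
  targets=[
    [[0, 0.011, 0], 0],
    [[0, 0.011, 0], 0],
    [[0, 0.011, 0], 0],
    [[0, 0.011, 0], 0],
    [[0, 0.011, 0], 0],
    [[0, 0.011, 0], 0],
    [[0, 0.011, 0], 0],
    [[0, 0.011, 0], 0],
    [[0, 0, 0], 0],
  ],
)

```text
time: 5.85
tool_pos: [0.6513, 0.038, 0.1173]
tool_rot: [-3.136, -0.006, 0.063]
contact_force: [0.7, -4.6, -0.2]
opening: 0.0242
```

Run:
```python
from h import *
s=monitor.observe();print(s['time'],s['tool_pos'],s['tool_rot'],s['opening'],F(s['tool_pos']),s['contact_force'])
im=snap('wrist','w4.png')
c=cam('wrist');np.savez('w4.npz',K=c[0],R=c[1],t=c[2])
```

```text
5.85 [0.6513 0.038  0.1173] [-3.1357 -0.0061  0.063 ] 0.024203930751762782 [0.0012 0.0095] [ 0.7452 -4.6017 -0.2384]
```

View pics/w4.png

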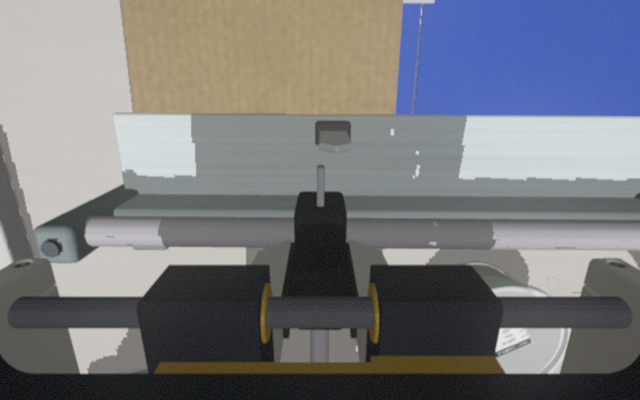

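Run:
```python
import cv2
a=cv2.imread('pics/w4.png');cv2.imwrite('pics/w4c.png',cv2.resize(a[105:225,270:380],None,fx=6,fy=5,interpolation=cv2.INTER_CUBIC))
```

```text
(no output)
```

View pics/w4c.png

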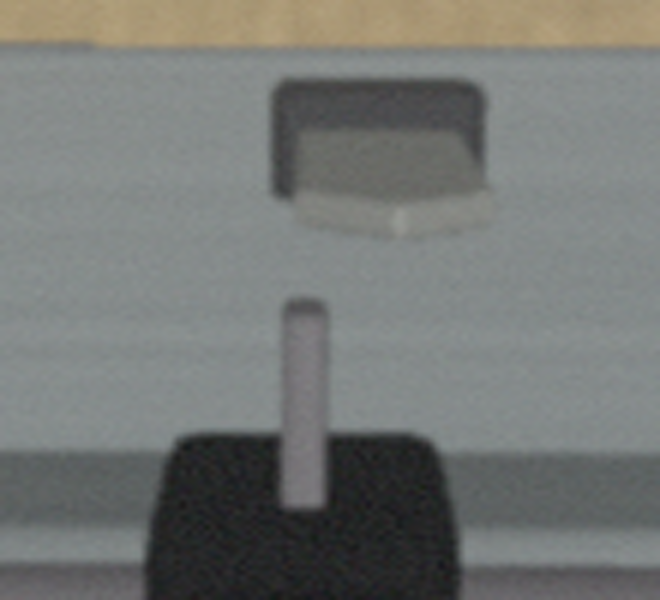

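Run:
```python
from h import *
d=np.load('w4.npz');c=(d['K'],d['R'],d['t'])
print('cam',-c[1].T@c[2],F(-c[1].T@c[2]))
tip=onz('wrist',336.8,149.4,.1,c);tab=onz('wrist',320.8,193.5,.155,c);rod0=onz('wrist',320.8,166,.12,c)
print('tip',F(tip),'tab',F(tab),'rod',F(rod0))
p,g=tri(ray('wrist',336.8,149.4,c),ray('scene',295.8,160));print(F(p),p,g)
# slope check of bar/plate edge in image -> yaw of fence relative to tool
im=cv2.imread('pics/w4.png');e=[]
for pts in [((116,113.5),(638,116.5))]:
    a=onz('wrist',*pts[0],0.064,c);b=onz('wrist',*pts[1],.064,c);e=a-b;print('edge yaw',np.arctan2(-e[0],e[1]))
```

```text
cam [0.7345 0.0427 0.2749] [0.0846 0.0095]
tip [0.0536 0.0014] tab [0.0474 0.0093] rod [0.0495 0.0094]
[0.0537 0.0003] [0.7042 0.0318 0.0976] 0.00218029832630634
edge yaw 0.05778306841868116
```

Emit:
carry_out(
  targets=[
    [[0, 0.004, 0], 0],
    [[0, 0.004, 0], 0],
    [[0, 0, 0], 0],
    [[0, 0, 0], 0],
  ],
)

```text
time: 6.4
tool_pos: [0.6517, 0.0317, 0.1173]
tool_rot: [-3.134, -0.006, 0.064]
contact_force: [0.1, 2.7, -0.1]
opening: 0.024
```

Run:
```python
from h import *
s=monitor.observe();print(s['time'],s['tool_pos'],s['tool_rot'],s['opening'],F(s['tool_pos']),s['contact_force'])
im=snap('wrist','w5.png')
c=cam('wrist');np.savez('w5.npz',K=c[0],R=c[1],t=c[2])
cv2.imwrite('pics/w5c.png',cv2.resize(im[105:225,270:380,::-1],None,fx=6,fy=5,interpolation=cv2.INTER_CUBIC))
```

```text
6.4 [0.6517 0.0317 0.1173] [-3.1343 -0.0061  0.0642] 0.024040336048949708 [0.0012 0.0032] [ 0.0553  2.7458 -0.1379]
```

View pics/w5c.png

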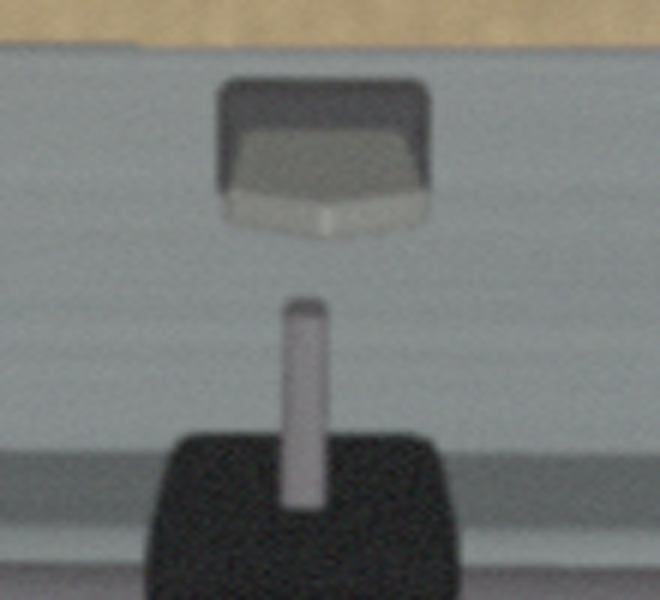

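Run:
```python
from h import *
d=np.load('w5.npz');c=(d['K'],d['R'],d['t'])
print(F(onz('wrist',324.4,148.6,.1,c)),F(onz('wrist',320.8,193.5,.155,c)))
```

```text
[0.0539 0.0015] [0.0474 0.0031]
```

Still 1.6 mm to go.

Emit:
carry_out(
  targets=[
    [[0, 0.002, 0], 0],
    [[0, 0.001, 0], 0],
    [[0, 0, 0], 0],
    [[0, 0, 0], 0],
  ],
)

```text
time: 6.95
tool_pos: [0.6518, 0.03, 0.1173]
tool_rot: [-3.133, -0.006, 0.065]
contact_force: [0.1, 2.6, 0.5]
opening: 0.024
```

Run:
```python
from h import *
s=monitor.observe();print(s['time'],s['tool_pos'],s['tool_rot'],s['opening'],F(s['tool_pos']),s['contact_force'])
im=snap('wrist','w6.png')
c=cam('wrist');np.savez('w6.npz',K=c[0],R=c[1],t=c[2])
cv2.imwrite('pics/w6c.png',cv2.resize(im[105:225,270:380,::-1],None,fx=6,fy=5,interpolation=cv2.INTER_CUBIC))
```

```text
6.95 [0.6518 0.03   0.1173] [-3.1326 -0.0062  0.0649] 0.0239686180508085 [0.0013 0.0015] [0.1125 2.6437 0.5424]
```

View pics/w6c.png

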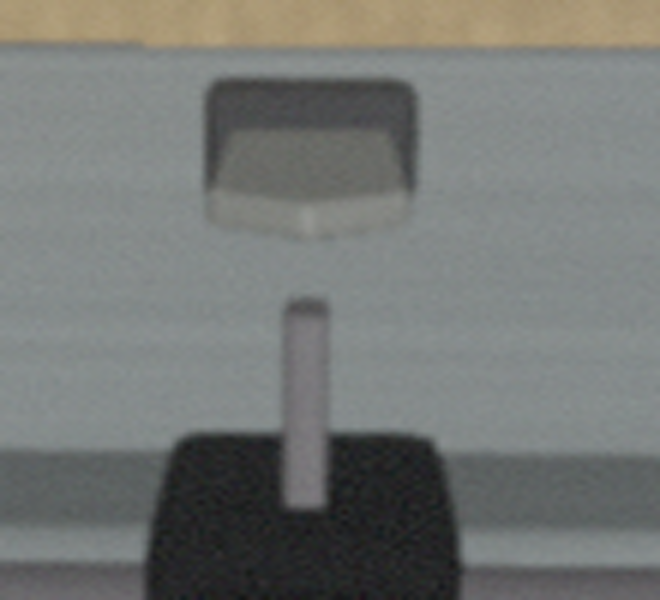

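Tag tip and collar now share y ≈ 0.0015 in the fence frame. Releasing and rising.

Emit:
carry_out(
  targets=[
    [[0, 0, 0], 0],
    [[0, 0, 0], 0],
    [[0, 0, 0], 0],
    [[0, 0, -0.02], 0],
    [[0, 0, -0.03], 0],
    [[0, 0, -0.03], 0],
    [[0, 0, -0.01], 0],
    [[0, 0, 0], 0],
  ],
  fingers=0.45,
)

```text
time: 8.0
tool_pos: [0.6507, 0.0269, 0.208]
tool_rot: [-3.134, -0.003, 0.064]
contact_force: [0.2, -0.3, 0.2]
opening: 0.0503
```

Run:
```python
from h import *
s=monitor.observe();print(s['time'],s['tool_pos'],s['tool_rot'],s['opening'],F(s['tool_pos']),s['contact_force'])
im=snap('wrist','w7.png')
c=cam('wrist');np.savez('w7.npz',K=c[0],R=c[1],t=c[2])
```

```text
8.0 [0.6507 0.0269 0.208 ] [-3.1337 -0.0032  0.0636] 0.05028193996875353 [ 0.     -0.0015] [ 0.1782 -0.3475  0.2252]
```

View pics/w7.png

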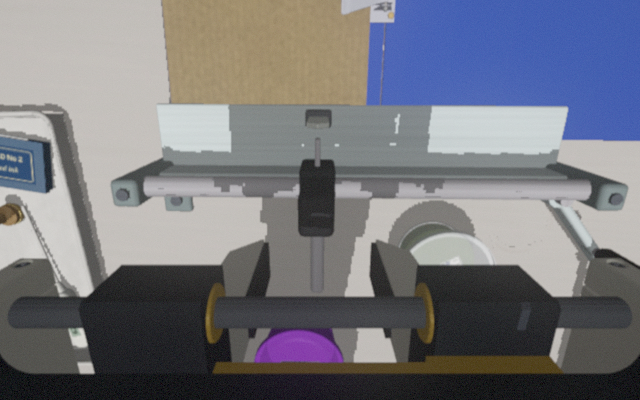

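Run:
```python
from h import *
d=np.load('w7.npz');c=(d['K'],d['R'],d['t'])
for u,v in[(123.5,193.5),(615.5,197.5)]:print('post',F(onz('wrist',u,v,.104,c)))
for s in(1,):
  T=cv2.imread('pics/top0.png')[:,:,::-1]
  bl,l=blobs(T,lambda a:(a[...,2]>a[...,1]+30)&(a[...,0]>a[...,1]+20),(255,215,310,270));print('purple',[(b,F(onz('top',*x,.05))) for b,x in bl])
for f,n,cc,roi in[('top0.png','top',None,(300,180,360,225)),('w1.png','wrist',None,(405,125,520,235))]:
  im=cv2.imread('pics/'+f);x0,y0,x1,y1=roi
  g=cv2.resize(im[y0:y1,x0:x1],None,fx=8 if n=='top' else 5,fy=8 if n=='top' else 5,interpolation=cv2.INTER_CUBIC);cv2.imwrite('pics/tub_%s.png'%n,g)
rows(W(-.154,-.183,.20),.843)
```

```text
post [0.0003 0.153 ]
post [ 0.0006 -0.2307]
purple [([265, 227, 33, 34, 725], array([-0.2092,  0.0236]))]
5 [[[-0.031,0.0361,0.0015],np.float64(-0.156)],[[-0.0363,0.0308,0.0015],np.float64(-0.156)],[[-0.0406,0.0248,0.0015],np.float64(-0.156)],[[-0.044,0.0182,0.0015],np.float64(-0.156)],[[-0.0463,0.0112,0.0015],np.float64(-0.156)]]
```

View pics/tub_top.png

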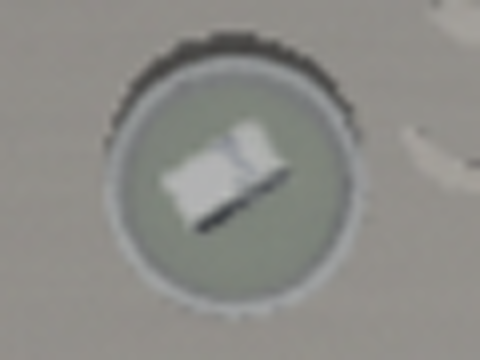

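View pics/tub_wrist.png

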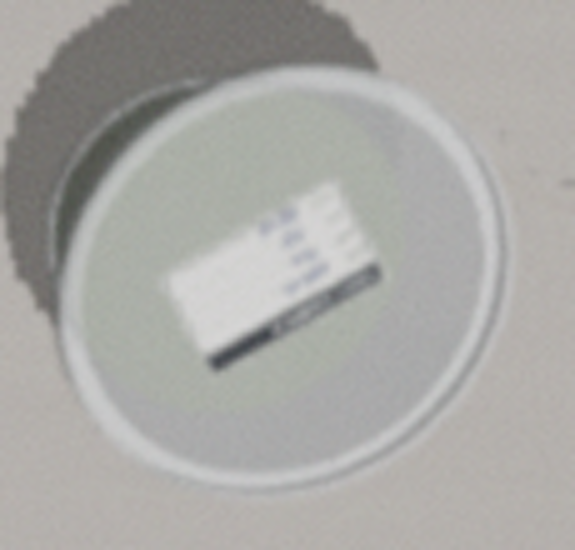

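Emit:
carry_out(
  targets=[
    [[-0.031, 0.036, 0.001], -0.157],
    [[-0.036, 0.031, 0.001], -0.157],
    [[-0.041, 0.025, 0.001], -0.157],
    [[-0.044, 0.018, 0.001], -0.157],
    [[-0.046, 0.011, 0.001], -0.157],
    [[0, 0, 0], 0],
  ],
)

```text
time: 8.8
tool_pos: [0.5016, -0.168, 0.1911]
tool_rot: [-3.125, -0.002, 0.876]
contact_force: [-0.3, 0.5, -0.8]
opening: 0.0507
```

Run:
```python
from h import *
s=monitor.observe();print(s['time'],s['tool_pos'],s['tool_rot'],s['opening'],F(s['tool_pos']),s['contact_force'])
im=snap('wrist','w8.png')
c=cam('wrist');np.savez('w8.npz',K=c[0],R=c[1],t=c[2])
rows(W(-.154,-.183,.045),.843)
```

```text
8.8 [ 0.5016 -0.168   0.1911] [-3.1245 -0.0019  0.8762] 0.05066451324722948 [-0.1599 -0.1877] [-0.3139  0.5227 -0.7893]
3 [[[0.002,0.0004,0.0487],np.float64(0.011)],[[0.002,0.0004,0.0487],np.float64(0.011)],[[0.002,0.0003,0.0487],np.float64(0.011)]]
```

View pics/w8.png

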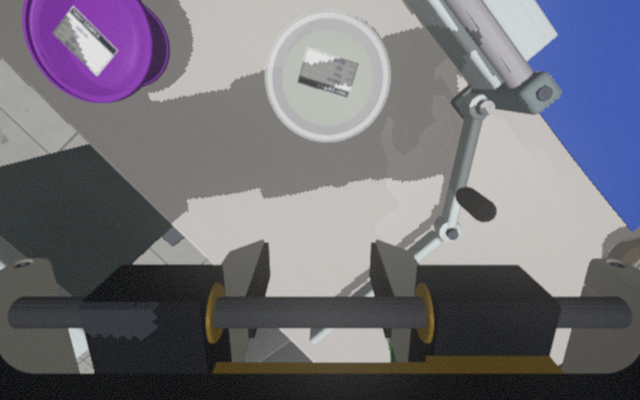

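Run:
```python
from h import *
d=np.load('w8.npz');c=(d['K'],d['R'],d['t'])
for n,u,v,z in[('tub',328,77,.061),('ipiv',484,107,.05),('opiv',450.5,233,.05)]:print(n,F(onz('wrist',u,v,z,c)))
```

```text
tub [-0.0955 -0.1246]
ipiv [-0.0177 -0.229 ]
opiv [-0.1051 -0.3014]
```

Emit:
carry_out(
  targets=[
    [[0.002, 0, 0.048], 0.011],
    [[0.002, 0, 0.048], 0.011],
    [[0.002, 0, 0.046], 0.011],
    [[0, 0, 0.004], 0],
  ],
)

```text
time: 9.35
tool_pos: [0.5077, -0.1566, 0.0404]
tool_rot: [-3.125, -0.004, 0.837]
contact_force: [0.1, 0.1, 0.6]
opening: 0.0506
```

Run:
```python
from h import *
s=monitor.observe();print(s['time'],s['tool_pos'],s['tool_rot'],s['opening'],F(s['tool_pos']),s['contact_force'])
```

```text
9.35 [ 0.5077 -0.1566  0.0404] [-3.1253 -0.0037  0.8374] 0.05061496440720342 [-0.1532 -0.1766] [0.133  0.122  0.5857]
```

Emit:
carry_out(
  targets=[
    [[0.008, 0.001, 0], 0],
    [[0.008, 0.001, 0], 0],
    [[0.008, 0, 0], 0],
    [[0.0075, -0.0016, 0], 0],
    [[0.0075, -0.0016, 0], 0],
    [[0.0075, -0.0016, 0], 0],
    [[0.0075, -0.0016, 0], 0],
    [[0.0075, -0.0016, 0], 0],
    [[0, 0, 0], 0],
  ],
)

```text
time: 10.48
tool_pos: [0.5503, -0.1037, 0.0461]
tool_rot: [-3.133, -0.006, 0.838]
contact_force: [-0.2, -1.2, -0.7]
opening: 0.0506
```

Run:
```python
from h import *
s=monitor.observe();print(s['time'],s['tool_pos'],s['tool_rot'],s['opening'],F(s['tool_pos']),s['contact_force'])
im=snap('wrist','w9.png')
c=cam('wrist');np.savez('w9.npz',K=c[0],R=c[1],t=c[2])
snap('top','t9.png')
```

```text
10.475 [ 0.5503 -0.1037  0.0461] [-3.1334 -0.0058  0.8383] 0.050571852969724725 [-0.1076 -0.1263] [-0.1721 -1.1706 -0.6841]
```

View pics/w9.png

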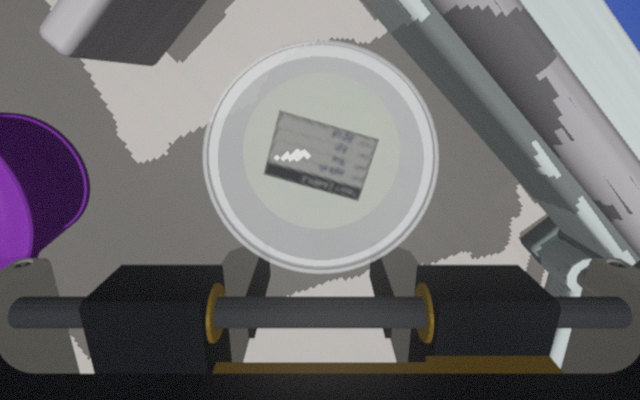

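View pics/t9.png

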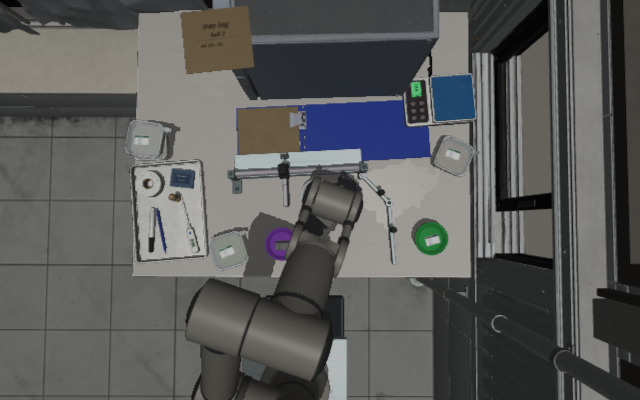

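Run:
```python
from h import *
d=np.load('w9.npz');c=(d['K'],d['R'],d['t'])
P=[onz('wrist',u,v,.061,c) for u,v in[(204,155),(438.5,157),(321,40),(321,272)]]
print([F(p) for p in P],np.linalg.norm(P[0]-P[1]),np.linalg.norm(P[2]-P[3]))
print(F((P[0]+P[1])/2),F((P[2]+P[3])/2))
```

```text
[array([-0.1019, -0.0531]), array([-0.0343, -0.1221]), array([-0.037 , -0.0566]), array([-0.1063, -0.1256])] 0.096589694300263 0.09778099933077058
[-0.0681 -0.0876] [-0.0716 -0.0911]
```

Emit:
carry_out(
  targets=[
    [[0.0055, -0.0015, 0], 0],
    [[0.0055, -0.0015, 0], 0],
    [[0.005, -0.0015, 0], 0],
    [[0.003, -0.001, 0], 0],
    [[0, 0, 0], 0],
  ],
)

```text
time: 11.2
tool_pos: [0.5592, -0.0858, 0.0462]
tool_rot: [-3.134, -0.005, 0.837]
contact_force: [-1.1, -1.5, 0.7]
opening: 0.0503
```

Run:
```python
from h import *
s=monitor.observe();print(s['time'],s['tool_pos'],s['tool_rot'],F(s['tool_pos']),s['contact_force'])
y=s['tool_rot'][2]-YAW;print('tub est',F(s['tool_pos'])+.0516*np.array([np.cos(y),np.sin(y)]))
im=snap('wrist','w10.png')
c=cam('wrist');np.savez('w10.npz',K=c[0],R=c[1],t=c[2])
```

```text
11.2 [ 0.5592 -0.0858  0.0462] [-3.1336 -0.0052  0.8373] [-0.0977 -0.1088] [-1.0888 -1.4772  0.7131]
tub est [-0.0611 -0.0725]
```

View pics/w10.png

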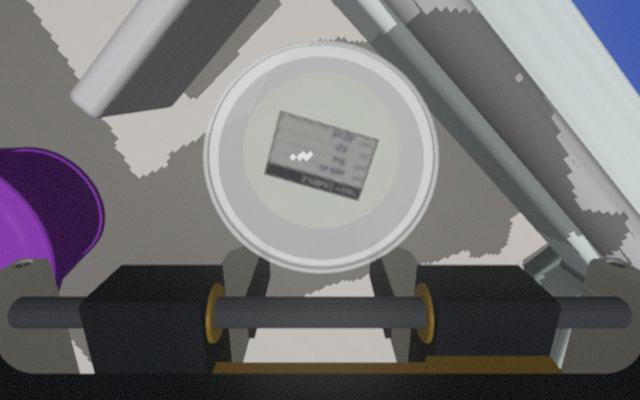

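Emit:
carry_out(
  targets=[
    [[0.0018, 0.0008, 0], 0],
    [[0.0018, 0.0008, 0], 0],
    [[0, 0, 0], 0],
    [[0, 0, 0], 0],
  ],
)

```text
time: 11.75
tool_pos: [0.5622, -0.0841, 0.0459]
tool_rot: [-3.132, -0.004, 0.837]
contact_force: [-1.7, -1.7, -0.2]
opening: 0.0502
```

```bash
cat > st.py <<'E'
from h import *
s=monitor.observe();print(s['time'],s['tool_pos'],s['tool_rot'],F(s['tool_pos']),'Ffence',F(s['contact_force'][:2]+O),s['contact_force'][2])
y=s['tool_rot'][2]-YAW;print('tub est',F(s['tool_pos'])+.0516*np.array([np.cos(y),np.sin(y)]))
E
python3 st.py
```

```text
11.75 [ 0.5622 -0.0841  0.0459] [-3.1319 -0.0045  0.8371] [-0.0946 -0.1073] Ffence [-1.7985 -1.6417] -0.18156678306045054
tub est [-0.0579 -0.071 ]
```

Emit:
carry_out(
  targets=[
    [[0.0028, -0.002, 0], 0],
    [[0.0028, -0.002, 0], 0],
    [[0.0028, -0.002, 0], 0],
    [[0.0028, -0.002, 0], 0],
    [[0, 0, 0], 0],
  ],
)

```text
time: 12.38
tool_pos: [0.5629, -0.0707, 0.0459]
tool_rot: [-3.131, -0.002, 0.836]
contact_force: [-1.3, -2.7, -0.5]
opening: 0.0507
```

```bash
python3 st.py
python3 - <<'E'
from h import *
im=snap('wrist','w11.png')
c=cam('wrist');np.savez('w11.npz',K=c[0],R=c[1],t=c[2])
snap('scene','s11.png')
E
```

```text
12.375 [ 0.5629 -0.0707  0.0459] [-3.1315 -0.0019  0.8365] [-0.0932 -0.094 ] Ffence [-1.4014 -2.6068] -0.5385421508497158
tub est [-0.0565 -0.0577]
```

View pics/w11.png

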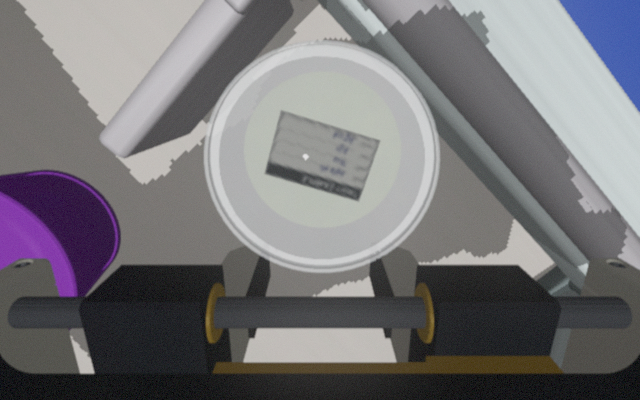

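Run:
```python
import cv2
a=cv2.imread('pics/w11.png');cv2.imwrite('pics/w11c.png',cv2.resize(a[0:200,180:480],None,fx=2.6,fy=2.6,interpolation=cv2.INTER_CUBIC))
```

```text
(no output)
```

View pics/w11c.png

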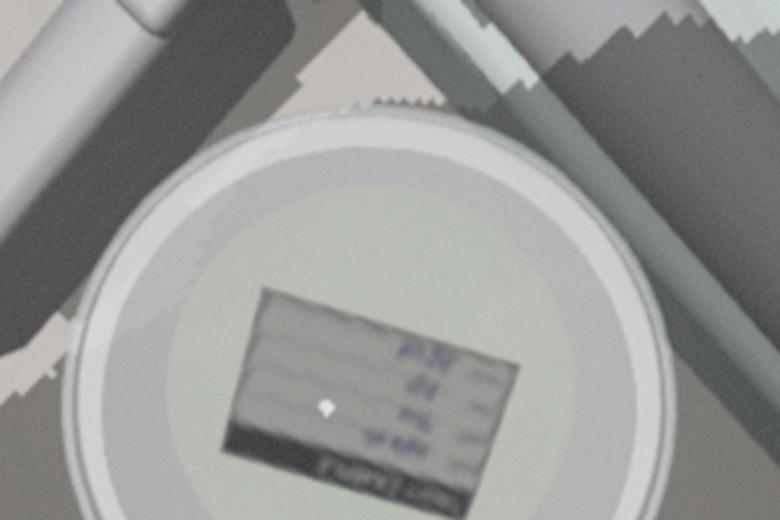

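Run:
```python
from h import *
d=np.load('w11.npz');c=(d['K'],d['R'],d['t'])
g=lambda u,v:(180+u/2.6,v/2.6)
for n,u,v,z in[('strip low',520,90,.064),('strip up',540,82,.064),('strip low0',418,0,.064),('grey low right',760,450,.064),('grey upper right',780,345,.064),('grey mid upper',690,255,.064)]:
    print(n,F(onz('wrist',*g(u,v),z,c)))
# rim circle
P=[onz('wrist',u,v,.061,c) for u,v in[(205,155),(439.5,157),(321,40.5),(321,272)]]
print(F((P[0]+P[1])/2),F((P[2]+P[3])/2), 'pad edge',[F(onz('wrist',*g(u,v),.086,c)) for u,v in[(0,235),(190,0)]])
# lid extreme toward +x : predicted fence face and paddle face lines
for y in(-.09,-.055,-.02):print('face px',(proj('wrist',W(-.01,y,.061),c)-[180,0])*2.6)
for x in(-.1,-.06,-.03):print('paddle px',(proj('wrist',W(x,.0015-.006,.061),c)-[180,0])*2.6)
```

```text
strip low [-0.0061 -0.0385]
strip up [-0.0035 -0.0397]
strip low0 [-0.0083 -0.0204]
grey low right [-0.0145 -0.1034]
grey upper right [-0.0023 -0.0925]
grey mid upper [-0.0035 -0.0726]
[-0.053  -0.0554] [-0.0569 -0.0588] pad edge [array([-0.0664, -0.0045]), array([-0.0304, -0.0042])]
face px [721.8822 366.5693]
face px [572.7076 199.2107]
face px [406.2129  12.4208]
paddle px [-69.105  389.7593]
paddle px [ 91.8068 199.565 ]
paddle px [227.4331  39.2576]
```

Emit:
carry_out(
  targets=[
    [[0.0013, -0.0009, 0], 0],
    [[0.0013, -0.0009, 0], 0],
    [[0, 0, 0], 0],
    [[0, 0, 0], 0],
  ],
)

```text
time: 12.98
tool_pos: [0.5628, -0.0682, 0.0458]
tool_rot: [-3.131, -0.001, 0.836]
contact_force: [-2.1, -3.2, 0.9]
opening: 0.0502
```

```bash
python3 st.py
```

```text
12.975 [ 0.5628 -0.0682  0.0458] [-3.131  -0.0007  0.836 ] [-0.0931 -0.0915] Ffence [-2.3266 -3.0715] 0.8947167530029005
tub est [-0.0564 -0.0552]
```

Emit:
carry_out(
  targets=[
    [[0.0013, -0.0009, 0], 0],
    [[0, 0, 0], 0],
    [[0, 0, 0], 0],
  ],
)

```text
time: 13.35
tool_pos: [0.5628, -0.0669, 0.0458]
tool_rot: [-3.131, -0.0, 0.836]
contact_force: [-2.0, -2.9, -0.3]
opening: 0.0506
```

```bash
python3 st.py
python3 - <<'E'
from h import *
im=snap('wrist','w12.png')
c=cam('wrist');np.savez('w12.npz',K=c[0],R=c[1],t=c[2])
cv2.imwrite('pics/w12c.png',cv2.resize(im[0:200,180:480,::-1],None,fx=2.6,fy=2.6,interpolation=cv2.INTER_CUBIC))
E
```

```text
13.35 [ 0.5628 -0.0669  0.0458] [-3.1308 -0.0001  0.8359] [-0.0931 -0.0902] Ffence [-2.1251 -2.8005] -0.31980026033725545
tub est [-0.0564 -0.0539]
```

View pics/w12c.png

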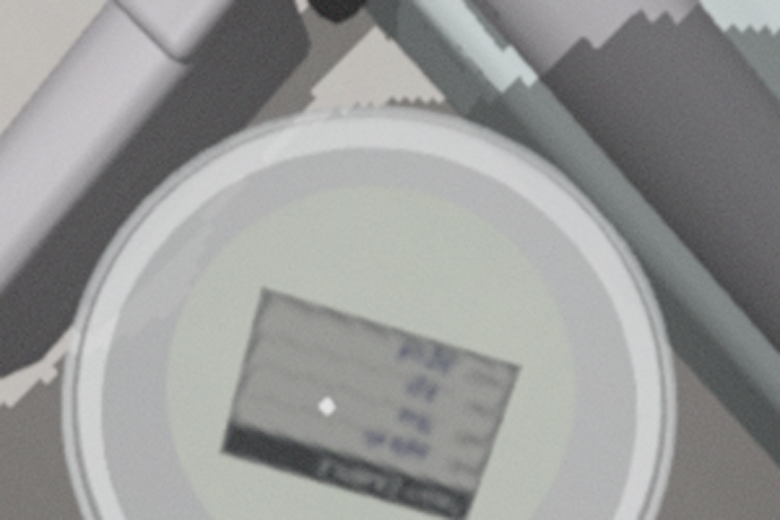

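Emit:
carry_out(
  targets=[
    [[0.0013, -0.0009, 0], 0],
    [[0, 0, 0], 0],
    [[0, 0, 0], 0],
  ],
)

```text
time: 13.78
tool_pos: [0.5626, -0.0655, 0.0457]
tool_rot: [-3.13, 0.001, 0.836]
contact_force: [-2.5, -3.8, -0.2]
opening: 0.0505
```

```bash
python3 st.py
```

```text
13.775 [ 0.5626 -0.0655  0.0457] [-3.1304  0.0006  0.8358] [-0.0931 -0.0887] Ffence [-2.7531 -3.6425] -0.17043906210467313
tub est [-0.0564 -0.0525]
```

Emit:
carry_out(
  targets=[
    [[0.0011, -0.0007, 0], 0],
    [[0, 0, 0], 0],
    [[0, 0, 0], 0],
  ],
)

```text
time: 14.15
tool_pos: [0.5626, -0.065, 0.0457]
tool_rot: [-3.131, 0.002, 0.836]
contact_force: [-1.9, -3.5, -0.8]
opening: 0.0505
```

```bash
python3 st.py
python3 - <<'E'
from h import *
im=snap('wrist','w13.png')
c=cam('wrist');np.savez('w13.npz',K=c[0],R=c[1],t=c[2])
cv2.imwrite('pics/w13c.png',cv2.resize(im[0:200,180:480,::-1],None,fx=2.6,fy=2.6,interpolation=cv2.INTER_CUBIC))
E
```

```text
14.15 [ 0.5626 -0.065   0.0457] [-3.1308  0.0019  0.8356] [-0.0931 -0.0883] Ffence [-2.0836 -3.3808] -0.7844376043164433
tub est [-0.0564 -0.052 ]
```

View pics/w13c.png

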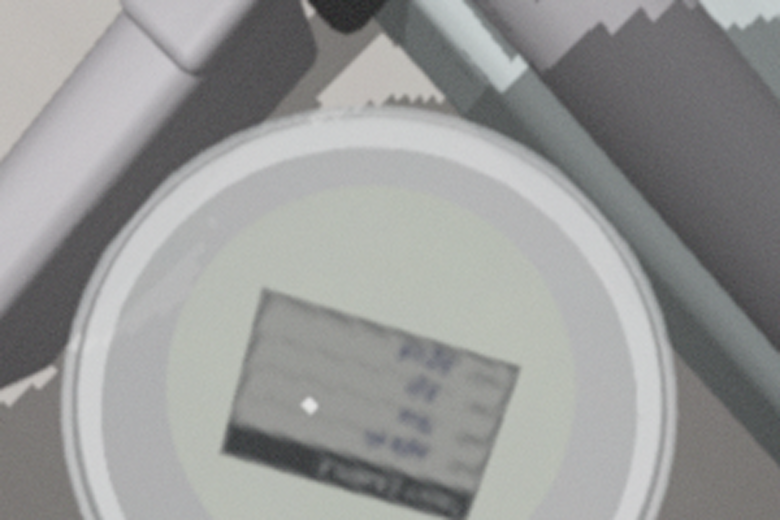

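```bash
cat > pad.py <<'E'
import sys
from h import *
def pad(f,n):
    im=cv2.imread(f).astype(float).mean(2);d=np.load(n);c=(d['K'],d['R'],d['t'])
    out=[]
    for x in(-.045,-.05,-.055,-.06,-.065):
        ys=np.arange(-.016,.010,.0002)
        I=[]
        for y in ys:
            u,v=proj('w',W(x,y,.086),c);I.append(cv2.getRectSubPix(im.astype(np.float32),(1,1),(float(u),float(v)))[0,0])
        I=np.convolve(I,np.ones(7)/7,'same');g=np.diff(I)[4:-4];out.append((ys[4+g.argmax()],round(float(g.max()),1)))
    return out
for a in sys.argv[1:]:print(a,pad('pics/w%s.png'%a,'w%s.npz'%a))
E
python3 pad.py 10 11 12 13
```

```text
10 [(np.float64(-0.0026000000000000814), 5.4), (np.float64(-0.005200000000000066), 8.1), (np.float64(-0.005200000000000066), 8.3), (np.float64(-0.005000000000000067), 8.8), (np.float64(-0.005200000000000066), 8.2)]
11 [(np.float64(-0.004800000000000068), 9.0), (np.float64(-0.004600000000000069), 8.8), (np.float64(-0.004800000000000068), 9.0), (np.float64(-0.004600000000000069), 9.1), (np.float64(-0.004800000000000068), 8.9)]
12 [(np.float64(-0.004600000000000069), 8.6), (np.float64(-0.004800000000000068), 8.9), (np.float64(-0.004600000000000069), 9.0), (np.float64(-0.004600000000000069), 9.0), (np.float64(-0.004600000000000069), 8.9)]
13 [(np.float64(-0.004600000000000069), 8.7), (np.float64(-0.004600000000000069), 8.6), (np.float64(-0.004600000000000069), 8.7), (np.float64(-0.004600000000000069), 9.3), (np.float64(-0.004600000000000069), 9.1)]
```

Emit:
carry_out(
  targets=[
    [[0.0008, -0.0006, 0], 0],
    [[0, 0, 0], 0],
    [[0, 0, 0], 0],
  ],
)

```text
time: 14.58
tool_pos: [0.5626, -0.065, 0.0457]
tool_rot: [-3.132, 0.003, 0.836]
contact_force: [-2.9, -4.0, -0.5]
opening: 0.0505
```

```bash
cat > look.py <<'E'
import sys
from h import *
k=sys.argv[1]
im=snap('wrist','w%s.png'%k)
c=cam('wrist');np.savez('w%s.npz'%k,K=c[0],R=c[1],t=c[2])
E
python3 st.py; python3 look.py 14;python3 pad.py 14
```

```text
14.575 [ 0.5626 -0.065   0.0457] [-3.1316  0.0032  0.8356] [-0.0931 -0.0883] Ffence [-3.079  -3.8709] -0.5057224103066097
tub est [-0.0564 -0.052 ]
14 [(np.float64(-0.004600000000000069), 9.2), (np.float64(-0.0044000000000000705), 8.7), (np.float64(-0.004600000000000069), 8.7), (np.float64(-0.0044000000000000705), 8.9), (np.float64(-0.004600000000000069), 8.8)]
```

Emit:
carry_out(
  targets=[
    [[0.0008, -0.0006, 0], 0],
    [[0, 0, 0], 0],
    [[0, 0, 0], 0],
  ],
)

```text
time: 15.0
tool_pos: [0.5626, -0.0649, 0.0458]
tool_rot: [-3.132, 0.005, 0.836]
contact_force: [-1.6, -4.1, -0.1]
opening: 0.0505
```

```bash
python3 st.py; python3 look.py 15;python3 pad.py 15
```

```text
15.0 [ 0.5626 -0.0649  0.0458] [-3.1324  0.0045  0.8355] [-0.0932 -0.0882] Ffence [-1.8054 -3.9645] -0.06408418475813726
tub est [-0.0564 -0.052 ]
15 [(np.float64(-0.004600000000000069), 9.2), (np.float64(-0.004600000000000069), 8.7), (np.float64(-0.004600000000000069), 8.9), (np.float64(-0.0044000000000000705), 9.1), (np.float64(-0.004600000000000069), 9.5)]
```

Emit:
carry_out(
  targets=[
    [[0.0013, -0.0009, 0], 0],
    [[0, 0, 0], 0],
    [[0, 0, 0], 0],
  ],
)

```text
time: 15.42
tool_pos: [0.5626, -0.0646, 0.0458]
tool_rot: [-3.133, 0.006, 0.835]
contact_force: [-3.3, -3.9, -0.4]
opening: 0.0505
```

```bash
python3 st.py; python3 look.py 16;python3 pad.py 16
```

```text
15.425 [ 0.5626 -0.0646  0.0458] [-3.1334  0.0063  0.8355] [-0.0932 -0.0879] Ffence [-3.5043 -3.7133] -0.44685644836292127
tub est [-0.0564 -0.0516]
16 [(np.float64(-0.004200000000000072), 8.5), (np.float64(-0.004200000000000072), 8.9), (np.float64(-0.004200000000000072), 9.5), (np.float64(-0.004200000000000072), 8.8), (np.float64(-0.004200000000000072), 9.4)]
```

The tub has stopped against the paddle; the collar's measured face moved by at most 0.3 mm. Backing off and checking from above.

Emit:
carry_out(
  targets=[
    [[-0.006, 0, 0], 0],
    [[-0.02, 0, 0], 0],
    [[-0.03, 0, 0], 0],
    [[-0.01, 0, -0.04], 0],
    [[0, 0, -0.05], 0],
    [[0, 0, -0.05], 0],
    [[0, 0, 0], 0],
  ],
)

```text
time: 16.35
tool_pos: [0.5154, -0.1167, 0.1903]
tool_rot: [-3.134, 0.002, 0.835]
contact_force: [0.2, -0.6, -0.5]
opening: 0.0507
```

```bash
python3 st.py; python3 look.py 17;python3 pad.py 17
python3 - <<'E'
from h import *
snap('scene','s17.png');snap('top','t17.png')
E
```

```text
16.35 [ 0.5154 -0.1167  0.1903] [-3.1335  0.0017  0.8351] [-0.1432 -0.1373] Ffence [ 0.2167 -0.5907] -0.4543385303995161
tub est [-0.1065 -0.101 ]
17 [(np.float64(0.0059999999999998666), 2.7), (np.float64(0.0013999999999998944), 2.6), (np.float64(-0.003000000000000079), 2.6), (np.float64(-0.007600000000000051), 2.6), (np.float64(-0.012200000000000023), 2.5)]
```

View pics/w17.png

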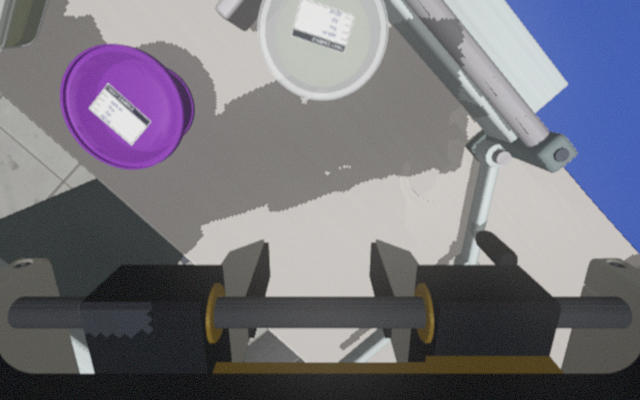

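View pics/s17.png

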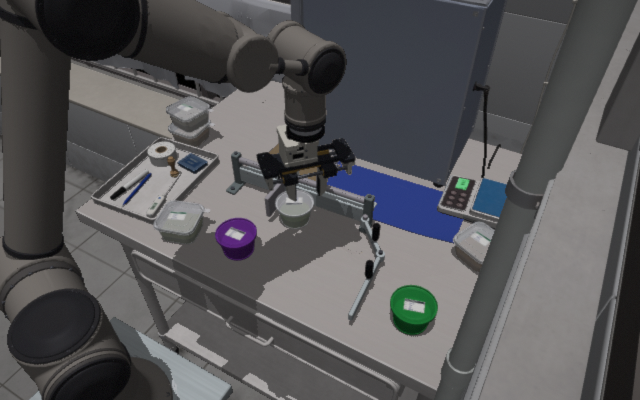

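Run:
```python
from h import *
rows(W(-.076,-.278,.17),.77)
```

```text
4 [[[-0.0126,0.0375,0.0038],np.float64(0.016)],[[-0.012,0.0377,0.0038],np.float64(0.016)],[[-0.0113,0.0379,0.0038],np.float64(0.016)],[[-0.0107,0.0381,0.0038],np.float64(0.016)]]
```

Emit:
carry_out(
  targets=[
    [[-0.0125, 0.0375, 0.004], 0.016],
    [[-0.012, 0.0375, 0.004], 0.016],
    [[-0.0115, 0.0375, 0.004], 0.016],
    [[-0.011, 0.0375, 0.004], 0.016],
    [[0, 0, 0], 0],
  ],
)

```text
time: 17.12
tool_pos: [0.5862, -0.2543, 0.1551]
tool_rot: [-3.107, 0.011, 0.771]
contact_force: [-0.9, 0.4, 1.1]
opening: 0.0504
```

```bash
python3 st.py; python3 look.py 18
python3 - <<'E'
from h import *
rows(W(-.076,-.278,.12),.77)
E
```

```text
17.125 [ 0.5862 -0.2543  0.1551] [-3.1073  0.0109  0.7712] [-0.0802 -0.2786] Ffence [-0.8582  0.4151] 1.1428803356382258
tub est [-0.0412 -0.2448]
1 [[[0.0029,0.0037,0.0353],np.float64(0.002)]]
```

View pics/w18.png

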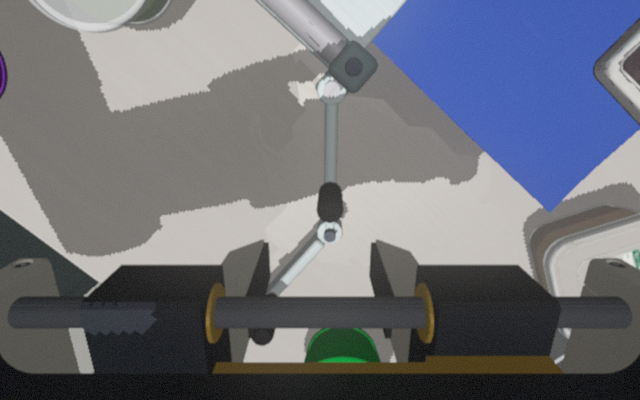

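Run:
```python
from h import *
d=np.load('w18.npz');c=(d['K'],d['R'],d['t'])
a=onz('wrist',331.5,89.5,.05,c);b=onz('wrist',330,233,.05,c)
print(F(a),F(b),np.linalg.norm(a-b)); r=F(b)-F(a);print('theta',np.arctan2(-r[1],-r[0]), 'knob',F(a)+r*75/115)
cc=np.array([-.02,-.23])+.075*r/np.linalg.norm(r);print(cc, proj('w',W(*cc,.098),c))
```

```text
[-0.0186 -0.2291] [-0.1031 -0.3026] 0.11198989847643862
theta 0.7154605974044975 knob [-0.0737 -0.277 ]
[-0.0766 -0.2792] [329.6404 214.3881]
```

Run:
```python
from h import *
rows(W(-.076,-.2785,.058),.772,n=4)
```

```text
4 [[[0.0006,0.001,0.0243],np.float64(0.0)],[[0.0006,0.001,0.0243],np.float64(0.0)],[[0.0006,0.001,0.0243],np.float64(0.0)],[[0.0006,0.001,0.0243],np.float64(0.0)]]
```

Emit:
carry_out(
  targets=[
    [[0.0006, 0.0018, 0.024], 0],
    [[0.0006, 0.0018, 0.024], 0],
    [[0.0006, 0.0018, 0.024], 0],
    [[0.0006, 0.001, 0.02], 0],
    [[0, 0, 0], 0],
  ],
)

```text
time: 17.8
tool_pos: [0.5845, -0.2465, 0.0574]
tool_rot: [-3.096, 0.012, 0.778]
contact_force: [0.3, 0.1, 0.0]
opening: 0.0505
```

```bash
python3 st.py; python3 look.py 19
```

```text
17.8 [ 0.5845 -0.2465  0.0574] [-3.0959  0.0117  0.7776] [-0.0815 -0.2708] Ffence [0.2534 0.047 ] 0.030585633774043886
tub est [-0.0427 -0.2367]
```

View pics/w19.png

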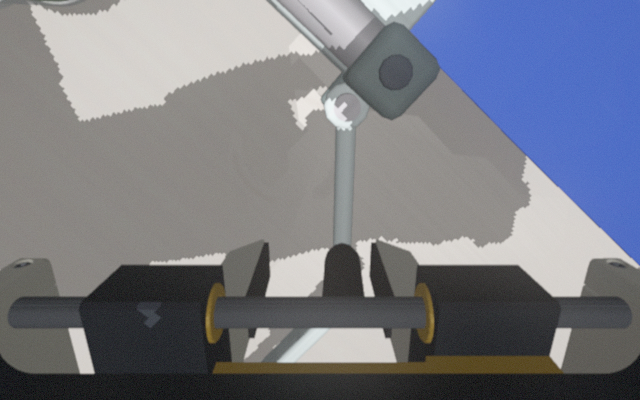

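Emit:
carry_out(
  targets=[
    [[0, 0.005, 0], 0],
    [[0, 0.004, 0], 0],
    [[0, 0, 0], 0],
  ],
)

```text
time: 18.23
tool_pos: [0.5931, -0.2539, 0.061]
tool_rot: [-3.102, 0.01, 0.778]
contact_force: [0.2, -0.3, 1.0]
opening: 0.0505
```

Emit:
carry_out(
  targets=[
    [[0, 0, 0], 0],
    [[0, 0, 0], 0],
    [[0, 0, 0], 0],
    [[0, 0, 0], 0],
    [[0, 0, 0], 0],
    [[0, 0, 0], 0],
  ],
  fingers=1,
  grip_force=6,
)

```text
time: 18.98
tool_pos: [0.5931, -0.254, 0.0616]
tool_rot: [-3.103, 0.01, 0.778]
contact_force: [-0.7, 1.2, -0.4]
opening: 0.0184
```

```bash
python3 st.py; python3 look.py 20
```

```text
18.975 [ 0.5931 -0.254   0.0616] [-3.1026  0.0098  0.7782] [-0.0733 -0.2787] Ffence [-0.6589  1.2248] -0.3909786273775673
tub est [-0.0346 -0.2446]
```

View pics/w20.png

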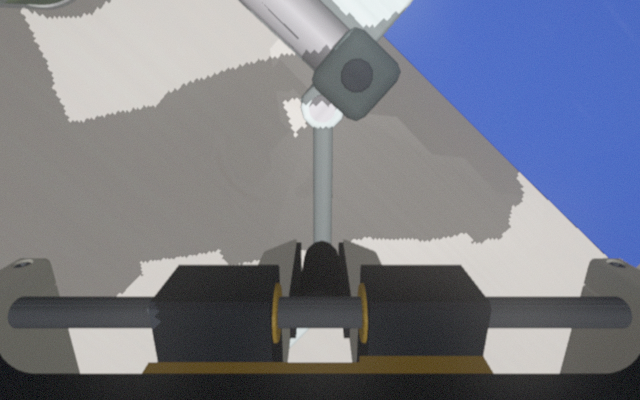

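Emit:
carry_out(
  targets=[
    [[0.0005, -0.0087, 0], 0.12],
    [[0.0005, -0.0087, 0], 0.12],
    [[0.0005, -0.0087, 0], 0.12],
    [[0.0005, -0.0087, 0], 0.12],
    [[0, 0, 0], 0],
  ],
)

```text
time: 19.65
tool_pos: [0.5751, -0.2238, 0.0616]
tool_rot: [-3.112, 0.027, 0.285]
contact_force: [-0.5, 1.3, 0.4]
opening: 0.0182
```

```bash
cat > gi.py <<'E'
from h import *
s=monitor.observe();f=F(s['tool_pos']);r=f-[-.02,-.23]
print(s['time'],'F',f,'z',s['tool_pos'][2],'rot',s['tool_rot'],'yawF',s['tool_rot'][2]-YAW,'theta',np.arctan2(-r[1],-r[0]),'r',np.linalg.norm(r),'force',F(s['contact_force'][:2]+O),'open',s['opening'])
E
python3 gi.py
```

```text
19.65 F [-0.0896 -0.2475] z 0.06159155055062166 rot [-3.1119  0.0271  0.2846] yawF 0.22805337726461516 theta 0.24620318817443057 r 0.0717695847370827 force [-0.4279  1.2866] open 0.018173374285511704
```

Emit:
carry_out(
  targets=[
    [[0.0004, -0.006, 0], 0.08],
    [[0.0004, -0.006, 0], 0.08],
    [[0.0002, -0.004, 0], 0.06],
    [[0, 0, 0], 0],
  ],
)

```text
time: 20.15
tool_pos: [0.5724, -0.2093, 0.0616]
tool_rot: [-3.119, 0.034, 0.069]
contact_force: [-0.9, 1.0, 0.3]
opening: 0.0183
```

```bash
python3 gi.py
```

```text
20.15 F [-0.0915 -0.2329] z 0.06155233111614901 rot [-3.1194  0.034   0.0693] yawF 0.012837826668424583 theta 0.040499120110358035 r 0.07151473430498466 force [-0.8736  1.045 ] open 0.018325305376886012
```

Emit:
carry_out(
  targets=[
    [[0, -0.002, 0], 0.01],
    [[0, -0.002, 0], 0],
    [[0, -0.002, 0], 0],
    [[0, 0, 0], 0],
  ],
)

```text
time: 20.65
tool_pos: [0.5723, -0.2073, 0.0616]
tool_rot: [-3.125, 0.033, 0.063]
contact_force: [0.7, 1.2, -0.9]
opening: 0.0175
```

```bash
python3 gi.py
```

```text
20.65 F [-0.0915 -0.2309] z 0.061558217922725506 rot [-3.1253  0.0334  0.0631] yawF 0.006620357183916285 theta 0.012608568452146996 r 0.07152114756124044 force [0.7504 1.179 ] open 0.017526296654059526
```

Emit:
carry_out(
  targets=[
    [[0, -0.004, 0], 0],
    [[0, -0.004, 0], 0],
    [[0, -0.003, 0], 0],
    [[0, 0, 0], 0],
  ],
  grip_force=20,
)

```text
time: 21.15
tool_pos: [0.5722, -0.2077, 0.0615]
tool_rot: [3.141, 0.03, 0.063]
contact_force: [0.8, -0.1, 0.9]
opening: 0.0173
```

```bash
python3 gi.py; python3 look.py 21
```

```text
21.15 F [-0.0916 -0.2313] z 0.061478720290013375 rot [3.1406 0.0303 0.063 ] yawF 0.0065271602763856615 theta 0.017685555306730574 r 0.07158957456178834 force [ 0.8137 -0.1173] open 0.017252110383752187
```

View pics/w21.png

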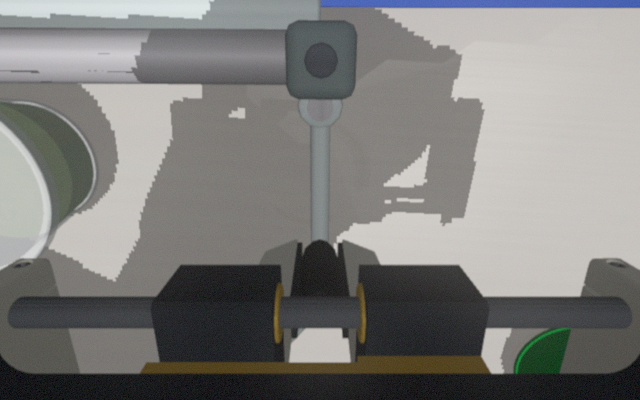

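The inner arm is at its stop and stands square in the picture. Releasing, going up and verifying.

Emit:
carry_out(
  targets=[
    [[0, 0, 0], 0],
    [[0, 0, 0], 0],
    [[0, 0, 0], 0],
    [[0, 0, -0.02], 0],
    [[0, 0, -0.04], 0],
    [[0, 0, -0.04], 0],
    [[0, 0, -0.03], 0],
    [[-0.05, 0, 0], 0],
    [[-0.05, -0.02, 0], 0],
    [[0, 0, 0], 0],
  ],
  fingers=0.45,
)

```text
time: 22.45
tool_pos: [0.4729, -0.1903, 0.1985]
tool_rot: [-3.14, 0.031, 0.068]
contact_force: [1.1, 0.1, 0.9]
opening: 0.0503
```

```bash
python3 gi.py; python3 look.py 22
```

```text
22.45 F [-0.1898 -0.2083] z 0.19848606783785835 rot [-3.1403  0.0306  0.0677] yawF 0.01116284682205148 theta -0.12717807497503142 r 0.17115823597841204 force [1.1322 0.0003] open 0.050342852480595904
```

View pics/w22.png

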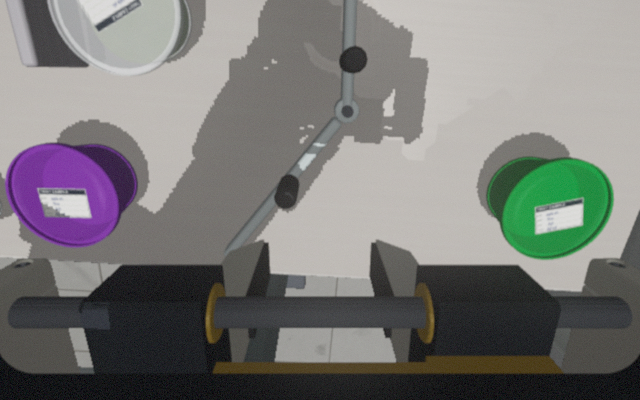

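Run:
```python
from h import *
d=np.load('w22.npz');c=(d['K'],d['R'],d['t'])
op=F(onz('wrist',347,110.5,.05,c));print('opiv',op,'arm line pts',[F(onz('wrist',u,v,.044,c)) for u,v in[(349,5),(348.5,95)]])
t=F(onz('wrist',233,247,.044,c));print('tip side',t,'ang phi',np.arctan2(-(t-op)[0],(t-op)[1]))
for nm,u,v,z in[('k1top',354,57,.098),('k2top',287,195,.098)]:print(nm,F(onz('wrist',u,v,z,c)))
k=np.array([-.135,-.23]);
for ph in(.8,.85,.9):print(ph,k+.08*np.array([-np.sin(ph),np.cos(ph)]),proj('w',W(*(k+.08*np.array([-np.sin(ph),np.cos(ph)])),.098),c))
P=[F(onz('wrist',u,v,.05,c)) for u,v in[(8,195),(128,200)]];print('purple',P)
```

```text
opiv [-0.1301 -0.2322] arm line pts [array([-0.0499, -0.2312]), array([-0.1178, -0.2335])]
tip side [-0.2637 -0.1249] ang phi 0.893971267849344
k1top [-0.0897 -0.2318]
k2top [-0.1894 -0.1844]
0.8 [-0.1924 -0.1743] [274.0152 198.4635]
0.85 [-0.1951 -0.1772] [277.904  201.7758]
0.9 [-0.1977 -0.1803] [281.9305 204.8879]
purple [array([-0.2091,  0.076 ]), array([-0.2129, -0.0332])]
```

```bash
python3 - <<'E'
from h import *
d=np.load('w21.npz');c=(d['K'],d['R'],d['t'])
im=cv2.imread('pics/w21.png').astype(int)
for v in(130,150,170,190,210,230):
    r=im[v,295:345].mean(1);print(v,r.astype(int).tolist()) if v in(150,210) else None
E
python3 - <<'E'
import cv2
a=cv2.imread('pics/w21.png');cv2.imwrite('pics/w21c.png',cv2.resize(a[10:250,250:390],None,fx=4,fy=2.5,interpolation=cv2.INTER_CUBIC))
E
```

```text
150 [124, 120, 123, 121, 121, 123, 123, 125, 125, 124, 124, 124, 124, 125, 121, 106, 104, 117, 123, 129, 128, 133, 137, 135, 137, 139, 135, 138, 138, 138, 133, 125, 124, 117, 113, 122, 128, 129, 125, 130, 130, 130, 127, 134, 128, 129, 131, 129, 130, 130]
210 [120, 121, 123, 121, 121, 121, 124, 122, 123, 118, 125, 121, 122, 120, 121, 113, 106, 116, 123, 130, 132, 133, 134, 133, 136, 136, 135, 136, 133, 135, 127, 125, 119, 112, 117, 122, 124, 124, 125, 126, 126, 125, 126, 125, 126, 125, 126, 128, 126, 124]
```

View pics/w21c.png

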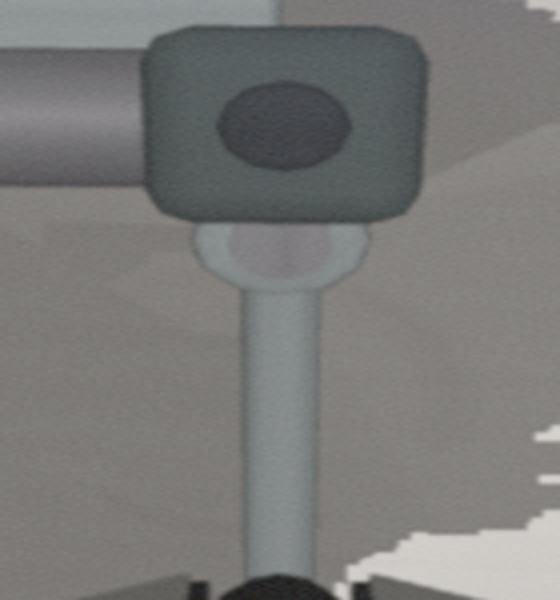

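Run:
```python
from h import *
d=np.load('w21.npz');c=(d['K'],d['R'],d['t'])
im=cv2.imread('pics/w21.png').astype(float).mean(2)
# arm edges as dark minima
pts=[]
for v in range(128,236,4):
    r=cv2.GaussianBlur(im[v-1:v+2,300:342].mean(0)[None],(3,1),0)[0]
    l=r[:20].argmin();q=20+r[20:].argmin();pts.append((v,300+(l+q)/2,q-l))
pts=np.array(pts);p=np.polyfit(pts[:,0],pts[:,1],1);print(p,pts[:,2])
a=F(onz('w',np.polyval(p,130),130,.044,c));b=F(onz('w',np.polyval(p,232),232,.044,c));r=b-a
print(a,b,'theta',np.arctan2(-r[1],-r[0]))
# bar lower edge
e=[]
for u in range(20,270,10):
    g=np.diff(cv2.GaussianBlur(im[70:95,u-2:u+3].mean(1)[:,None],(1,5),0)[:,0]);e.append((u,70.5+g.argmax()))
e=np.array(e);q=np.polyfit(e[:,0],e[:,1],1);print(q,(e[:,1]-np.polyval(q,e[:,0])).std())
A=onz('w',20,np.polyval(q,20),.085,c);B=onz('w',260,np.polyval(q,260),.085,c);print(F(A),F(B),'rel yaw',np.arctan2(-(F(A)-F(B))[0],(F(A)-F(B))[1]))
```

```text
[ -0.006  320.8444] [18. 18. 18. 18. 19. 18. 18. 18. 18. 18. 18. 18. 18. 18. 17. 17. 18. 17.
 17. 17. 17. 17. 17. 17. 17. 17. 17.]
[-0.03   -0.2308] [-0.0849 -0.2309] theta 0.0012080045612041534
[ 0.0236 79.5938] 2.767676059301517
[-0.0065 -0.1242] [-0.0079 -0.2091] rel yaw -0.01598630104548218
```

Run:
```python
from h import *
rows(W(-.228,-.177,.12),.0575)
```

```text
2 [[[-0.02,-0.0165,0.0395],np.float64(0.005)],[[-0.0201,-0.0164,0.0395],np.float64(0.005)]]
```

Emit:
carry_out(
  targets=[
    [[-0.019, -0.0165, 0.03], 0.005],
    [[-0.018, -0.0165, 0.03], 0.005],
    [[0, 0, 0], 0],
    [[0, 0, 0], 0],
    [[0, 0, 0], 0],
  ],
  fingers=1,
)

```text
time: 23.12
tool_pos: [0.4415, -0.164, 0.1417]
tool_rot: [3.135, 0.018, 0.058]
contact_force: [0.4, -0.7, 0.3]
opening: 0.0051
```

```bash
python3 gi.py; python3 look.py 23
python3 - <<'E'
from h import *
rows(W(-.226,-.177,.060),.0575,n=3)
E
```

```text
23.125 F [-0.2196 -0.1803] z 0.14173332484785964 rot [3.1347 0.0176 0.0581] yawF 0.0016427771281584055 theta -0.24404152423076286 r 0.20569628544298893 force [ 0.3907 -0.7064] open 0.005065289165684528
3 [[[-0.0022,-0.0011,0.0273],np.float64(0.0)],[[-0.0022,-0.0011,0.0273],np.float64(0.0)],[[-0.0022,-0.0011,0.0273],np.float64(0.0)]]
```

View pics/w23.png

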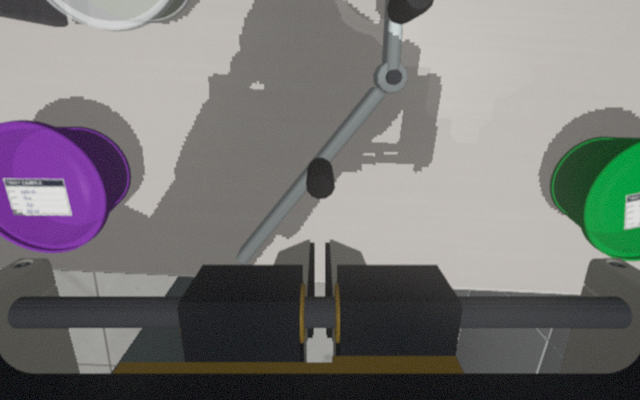

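Emit:
carry_out(
  targets=[
    [[-0.002, 0, 0.027], 0],
    [[-0.002, 0, 0.027], 0],
    [[-0.001, 0, 0.026], 0],
    [[0, 0, 0], 0],
  ],
)

```text
time: 23.68
tool_pos: [0.44, -0.1682, 0.0629]
tool_rot: [3.129, 0.009, 0.058]
contact_force: [-0.1, -0.2, -0.3]
opening: 0.0004
```

```bash
python3 gi.py; python3 look.py 24
python3 - <<'E'
from h import *
d=np.load('w24.npz');c=(d['K'],d['R'],d['t'])
E
```

```text
23.675 F [-0.2214 -0.1844] z 0.06293884409490622 rot [3.1294 0.0093 0.0576] yawF 0.0010849469833809008 theta -0.22287696713714233 r 0.20646741713167216 force [-0.1017 -0.1931] open 0.0003550897247082456
```

View pics/w24.png

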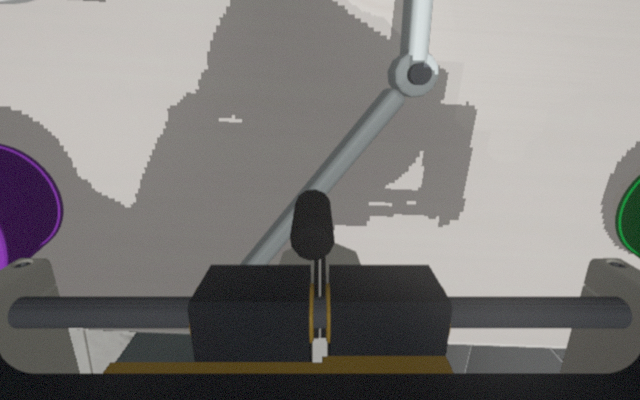

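Emit:
carry_out(
  targets=[
    [[0.008, -0.006, 0], 0],
    [[0.008, -0.006, 0], 0],
    [[0.008, -0.005, 0], 0],
    [[0.008, -0.005, 0], 0],
    [[0.008, -0.004, 0], 0],
    [[0, 0, 0], 0],
  ],
)

```text
time: 24.48
tool_pos: [0.4842, -0.1384, 0.0665]
tool_rot: [3.126, 0.003, 0.059]
contact_force: [0.5, 0.3, 0.1]
opening: 0.0007
```

```bash
python3 gi.py; python3 look.py 25
```

```text
24.475 F [-0.1755 -0.1572] z 0.06646331606337011 rot [3.1258 0.0029 0.0588] yawF 0.0022641883767604495 theta -0.4378599671997674 r 0.17174168290221367 force [0.5537 0.2869] open 0.0007002007603654761
```

View pics/w25.png

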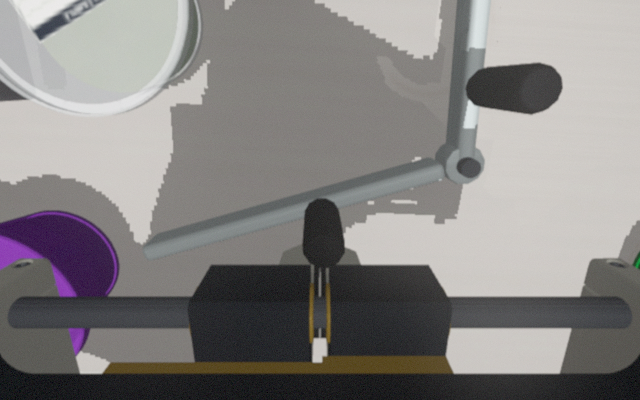

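Emit:
carry_out(
  targets=[
    [[0.007, -0.002, 0], 0],
    [[0.006, -0.001, 0], 0],
    [[0.005, 0, 0], 0],
    [[0.003, 0, 0], 0],
    [[0, 0, 0], 0],
  ],
)

```text
time: 25.15
tool_pos: [0.505, -0.1342, 0.066]
tool_rot: [3.127, 0.005, 0.058]
contact_force: [-1.3, 0.3, -0.1]
opening: 0.0003
```

```bash
python3 gi.py
```

```text
25.15 F [-0.1545 -0.1541] z 0.06600074788765876 rot [3.1269 0.0053 0.0578] yawF 0.0012553268667068115 theta -0.5138643104822883 r 0.15445452450489802 force [-1.2639  0.3274] open 0.0003409292405174289
```

Emit:
carry_out(
  targets=[
    [[0.003, 0, 0], 0],
    [[0.003, 0, 0], 0],
    [[0, 0, 0], 0],
  ],
)

```text
time: 25.52
tool_pos: [0.5066, -0.1317, 0.0653]
tool_rot: [3.132, 0.015, 0.058]
contact_force: [-0.6, -0.8, 0.7]
opening: 0.0002
```

```bash
python3 gi.py; python3 look.py 26
```

```text
25.525 F [-0.1529 -0.1517] z 0.06525946099641032 rot [3.1319 0.0153 0.0579] yawF 0.0013532835713194677 theta -0.5327499165342122 r 0.15422967283571568 force [-0.5957 -0.7579] open 0.0002478172797011971
```

View pics/w26.png

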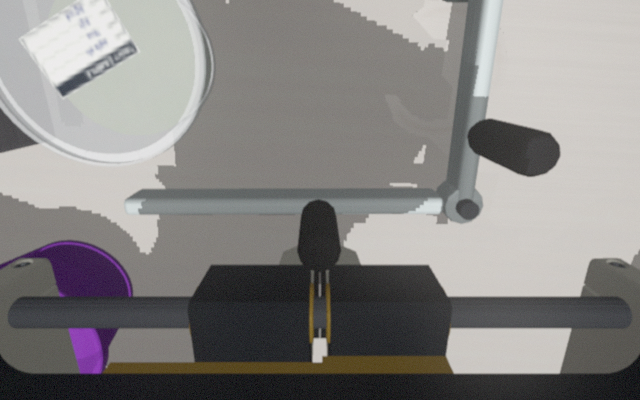

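Emit:
carry_out(
  targets=[
    [[0.006, 0, 0], 0],
    [[0.006, 0, 0], 0],
    [[0, 0, 0], 0],
  ],
)

```text
time: 25.95
tool_pos: [0.5057, -0.1316, 0.0651]
tool_rot: [3.135, 0.044, 0.06]
contact_force: [0.3, 0.1, 0.3]
opening: 0.0003
```

```bash
python3 gi.py; python3 look.py 27
python3 - <<'E'
from h import *
d=np.load('w27.npz');c=(d['K'],d['R'],d['t'])
im=cv2.imread('pics/w27.png');cv2.imwrite('pics/w27c.png',cv2.resize(im[0:240,110:510],None,fx=2,fy=2))
E
```

```text
25.95 F [-0.1537 -0.1516] z 0.06509325920539426 rot [3.135  0.0436 0.0596] yawF 0.0030903376241706512 theta -0.5305342570429702 r 0.1550045133709283 force [0.2621 0.1143] open 0.0003410450411173247
```

View pics/w27c.png

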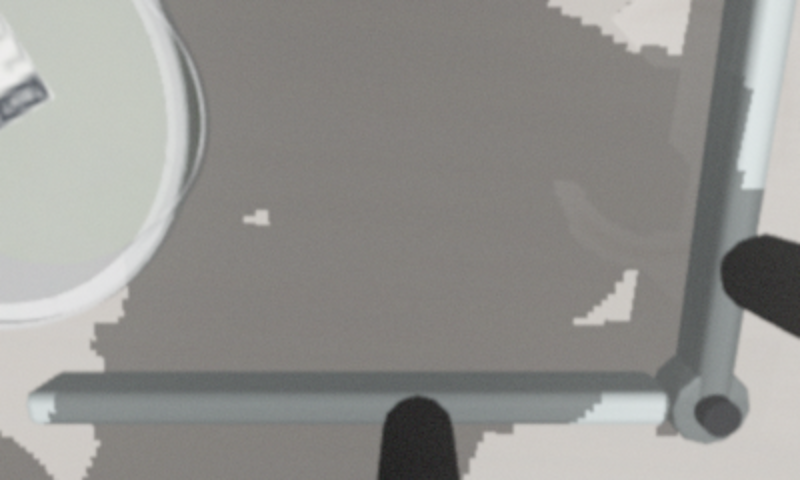

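Run:
```python
from h import *
d=np.load('w27.npz');c=(d['K'],d['R'],d['t'])
g=lambda u,v:F(onz('w',110+u/2,v/2,.044,c))
a,b=g(60,422),g(640,422);print(a,b,'outer',np.arctan2(-(a-b)[0],(a-b)[1]))
a,b=g(796,0),g(742,330);r=b-a;print(a,b,'inner',np.arctan2(-r[1],-r[0]))
a,b=g(754,60),g(706,360);r=b-a;print(a,b,'inner mid ridge',np.arctan2(-r[1],-r[0]))
```

```text
[-0.1358 -0.055 ] [-0.1358 -0.2112] outer 4.1260170093580335e-05
[-0.035  -0.2342] [-0.1101 -0.2347] inner 0.006543465637668115
[-0.047  -0.2269] [-0.1182 -0.2265] inner mid ridge -0.005596654523128324
```

Both arms measure home (outer 0.000 rad, inner within about 0.006 rad). Backing away straight and clearing out for a final check.

Emit:
carry_out(
  targets=[
    [[-0.01, 0, 0], 0],
    [[-0.03, 0, 0], 0],
    [[-0.02, 0, -0.03], 0],
    [[0, 0, -0.05], 0],
    [[0, 0, -0.05], 0],
    [[0, 0, -0.04], 0],
    [[0, 0, 0], 0],
  ],
)

```text
time: 26.88
tool_pos: [0.4532, -0.1346, 0.2426]
tool_rot: [3.131, 0.031, 0.059]
contact_force: [0.2, 0.0, -0.4]
opening: 0.0004
```

```bash
python3 gi.py; python3 look.py 28; python3 -c "
from h import *
snap('scene','s28.png');snap('top','t28.png')"
```

```text
26.875 F [-0.2063 -0.1516] z 0.24264796448990214 rot [3.1311 0.0309 0.0589] yawF 0.0023656880643152453 theta -0.39830985788922657 r 0.2021652939123632 force [0.2115 0.0274] open 0.0003948098032695213
```

View pics/w28.png

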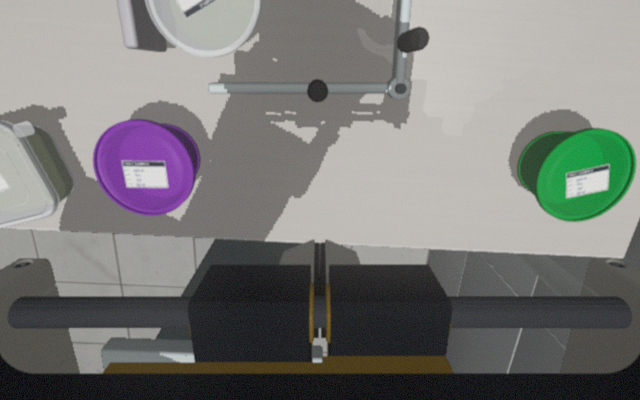

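View pics/s28.png

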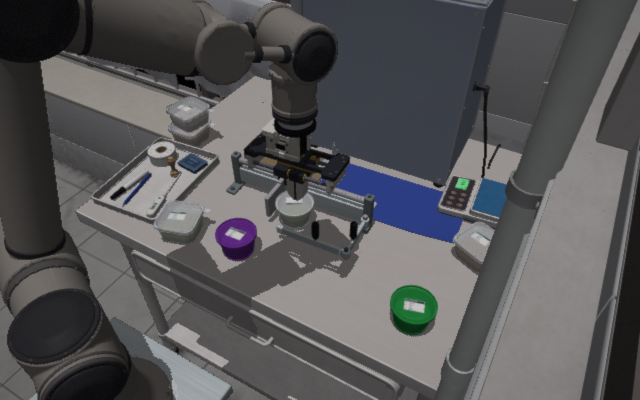

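View pics/t28.png

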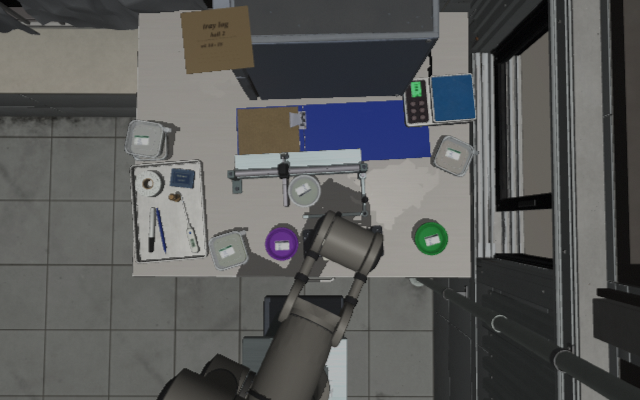

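Emit:
carry_out(
  targets=[
    [[0.025, -0.037, 0], 0],
    [[0.025, -0.037, 0], 0],
    [[0.025, -0.037, 0], 0],
    [[0, 0, 0], 0],
    [[0, 0, 0], 0],
  ],
)

```text
time: 27.65
tool_pos: [0.5179, -0.0158, 0.2263]
tool_rot: [3.139, 0.052, 0.057]
contact_force: [0.4, 0.6, -0.2]
opening: 0.0002
```

```bash
python3 gi.py; python3 look.py 29; python3 -c "
import cv2
a=cv2.imread('pics/w29.png');cv2.imwrite('pics/w29c.png',cv2.resize(a[0:270,190:530],None,fx=2.2,fy=2.2,interpolation=cv2.INTER_CUBIC))"
```

```text
27.65 F [-0.135  -0.0366] z 0.22628454991243507 rot [3.1387 0.0524 0.0567] yawF 0.00017735222278014023 theta -1.0343813689291768 r 0.2249563947744905 force [0.3984 0.591 ] open 0.0002197050135280851
```

View pics/w29c.png

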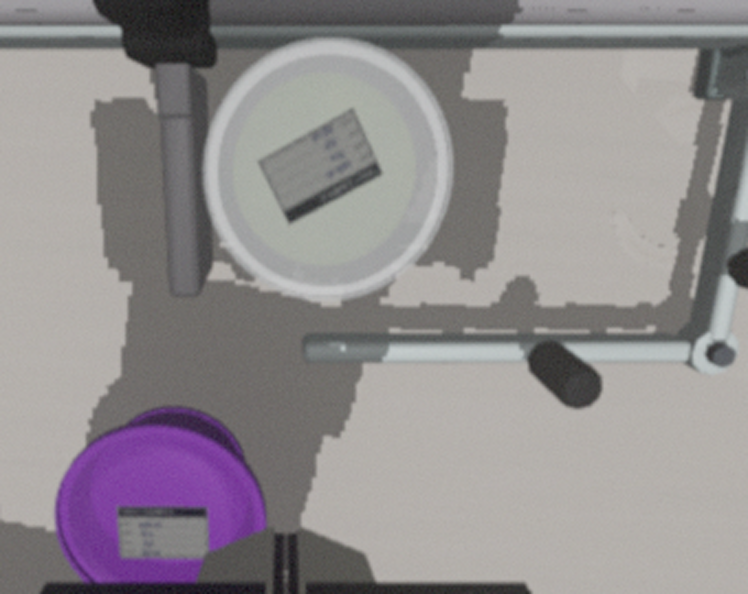

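Run:
```python
from h import *
d=np.load('w29.npz');c=(d['K'],d['R'],d['t'])
g=lambda u,v,z:F(onz('w',190+u/2.2,v/2.2,z,c))
l,r,t,b=g(204,168,.061),g(454,168,.061),g(328,37,.061),g(328,299,.061)
print(l,r,t,b,'centre',[(t+b)[0]/2,(l+r)[1]/2],'dia',(l-r)[1],(t-b)[0])
print('paddle top edges z.086 right',[g(u,v,.086) for u,v in[(190,100),(196,200)]],'left',[g(u,v,.086) for u,v in[(160,100),(169,250)]])
print('plate edge',[g(u,v,.064) for u,v in[(100,38),(600,38),(100,47),(600,47)]])
print('ref opiv',g(720,354,.05))
S=lambda i:cv2.imread('pics/'+i)
for n,a,b,roi in(('top','t28.png','top0.png',(205,228,252,272)),('scene','s28.png','scene0.png',(150,195,212,245))):
    x0,y0,x1,y1=roi;print(n,'square tub diff',cv2.absdiff(S(a)[y0:y1,x0:x1],S(b)[y0:y1,x0:x1]).mean(), cv2.phaseCorrelate(S(a)[y0:y1,x0:x1].mean(2),S(b)[y0:y1,x0:x1].mean(2)))
```

```text
[-0.0546 -0.0056] [-0.0547 -0.1032] [-0.0089 -0.0531] [-0.106 -0.055] centre [np.float64(-0.05745445235301823), np.float64(-0.05440065577450712)] dia 0.09755335494202338 0.09706842092193263
paddle top edges z.086 right [array([-0.0312, -0.004 ]), array([-0.0647, -0.0047])] left [array([-0.0312,  0.0065]), array([-0.0826,  0.0061])]
plate edge [array([-0.0096,  0.0303]), array([-0.0096, -0.1524]), array([-0.0125,  0.0306]), array([-0.0125, -0.1529])]
ref opiv [-0.1327 -0.2289]
top square tub diff 7.389587362991619 ((0.09806970511295532, 0.5691923431511938), 0.7001765853299112)
scene square tub diff 10.263978494623656 ((0.03641942276721721, 0.08452325864995913), 0.9748830651854351)
```

Emit:
carry_out(
  targets=[
    [[0.002, -0.016, 0.028], 0],
    [[0.002, -0.014, 0.028], 0],
    [[0.002, 0, 0.02], 0],
    [[0, 0, 0], 0],
    [[0, 0, 0], 0],
  ],
)

```text
time: 28.32
tool_pos: [0.5168, 0.0094, 0.1484]
tool_rot: [3.138, 0.052, 0.048]
contact_force: [0.7, 0.1, 0.6]
opening: 0.0004
```

```bash
python3 gi.py; python3 look.py 30; python3 -c "
from h import *
d=np.load('w30.npz');c=(d['K'],d['R'],d['t']);print('cam',F(-c[1].T@c[2]),(-c[1].T@c[2])[2])
a=cv2.imread('pics/w30.png');cv2.imwrite('pics/w30c.png',cv2.resize(a[0:200,230:430],None,fx=4,fy=3,interpolation=cv2.INTER_CUBIC))
print((proj('w',W(-.059,-.0045,.061),c)-[230,0])*[4,3])"; python3 pad.py 30
```

```text
28.325 F [-0.1347 -0.0114] z 0.14840860320560562 rot [3.138  0.0522 0.0485] yawF -0.008022457408742419 theta -1.0877284204290596 r 0.24688703527049885 force [0.678  0.0853] open 0.00036297196451706096
cam [-0.0423 -0.0111] 0.30094188524309096
[311.4687 266.5602]
30 [(np.float64(-0.011800000000000026), 3.7), (np.float64(-0.010600000000000033), 3.5), (np.float64(-0.010200000000000035), 3.8), (np.float64(-0.010600000000000033), 3.9), (np.float64(-0.011400000000000028), 3.8)]
```

View pics/w30c.png

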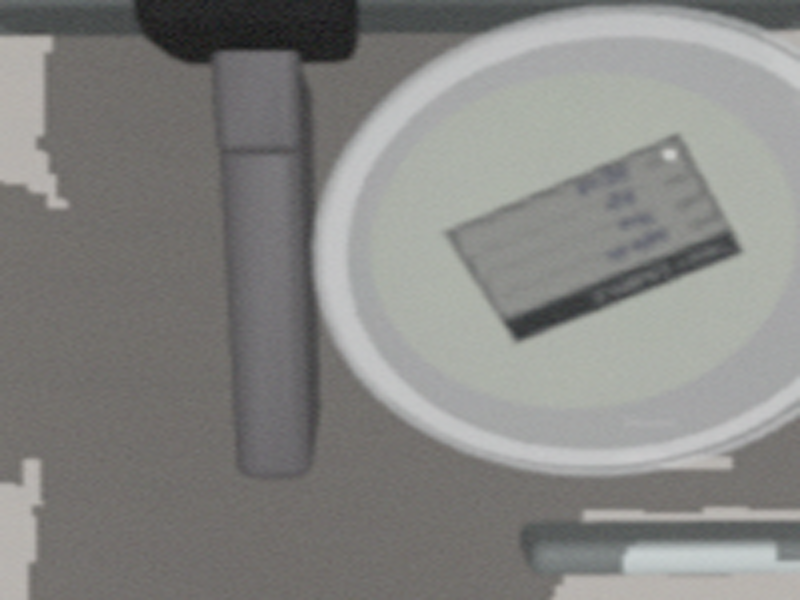

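Emit:
carry_out(
  targets=[
    [[0, 0, -0.05], 0],
    [[0, 0, -0.05], 0],
    [[-0.03, 0, 0], 0],
    [[0, 0, 0], 0],
  ],
)

```text
time: 28.88
tool_pos: [0.4924, 0.007, 0.2568]
tool_rot: [3.137, 0.046, 0.046]
contact_force: [-0.4, -0.2, -0.2]
opening: 0.0002
```

```bash
python3 -c "
from h import *
print(order.hand_in())"
```

```text
the job is handed in; nothing more can be done
None
```

The fence is set up in the order asked and handed in at about 29 s, with the gripper raised clear of everything.

**What I did:** I slid the collar to the pointed tag and released it. I then pushed the white round tub against the fence and the paddle with the two fingers as a cradle. Last, I folded the inner arm home and then the outer arm home, each until it would go no further.

**Last checks:**
- **Collar:** about 0.5 mm from the tag along the bar. It moved at most about 0.3 mm when the tub met the paddle.
- **Tub:** the rim touches the fence and the paddle in the last close, near-vertical view. The wider view before it suggested a gap of about 1 mm at the paddle, which is within the camera error.
- **Inner arm:** within about 0.006 rad of square in two views. One rougher view, with the tool tilted, read 0.034 rad; I took that as measurement error.
- **Outer arm:** about 0.000 rad.
- **Square tub:** I did not touch it. The scene camera shows no movement. The top camera comparison was off by about half a pixel; I put that down to changed shadows.

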